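# Load chime tubes in the drilling jig, paint line up

## Robot

A 7-joint arm with a two-finger parallel gripper is mounted at the origin on the work surface. World frame = base frame: x ahead of the robot, y to its left, z up, the work surface at z = 0. Lengths are in m, angles in rad, forces in N, time in s.
With the tool pointing down it reaches from about 0.425 to 0.875 m from the base axis. Payload 4.7 kg.
Tool frame: the origin (TCP) lies midway between the tips of the shut fingers; the grasp point (between the pads) lies 19 mm behind it; z points along the fingers, y is the line along which they close (so a half turn about z gives the same grasp; the last joint's range is limited). The gripper opens to 87 mm and grips with 3 to 60 N. Pads are 19 mm wide; open, the fingers measure 117 mm over their backs; the gripper's body (75 mm by 190 mm) begins 51 mm behind the grasp point.
Start: joints at [1.304, 0.321, -0.07, 1.45, 0.023, 1.371, -0.057], TCP at [0.18, -0.625, 0.223] pointing down, gripper open.
Joint ranges: [-2.86, 2.86], [-0.3, 2.09], [-1.38, 1.24], [0.06, 2.45], [-1.56, 4.7], [0.09, 2.05], [-2.69, 2.69]. Speed limits (rad/s): [2.57, 2.57, 3.14, 3.14, 3.14, 3.14, 3.14].

## Interface

Orientations are given as a rotation vector (axis times angle).
In Python, from bench import ctrl, get_image, calibration gives the robot as it stands.
- The arm moves only by the tool apply_moves, never from a script. Its arguments are lists of equal length, an entry for each row: "dp": the shift along the tool's x, y, z in m, a list of three; "twist": the turn, a rotation vector about the tool's x, y, z in rad, a list of three; "fingers": the closure, from 0 (fully open) to 1 (shut). In form: {"dp": [[dx, dy, dz], ...], "twist": [[ax, ay, az], ...], "fingers": [fingers, ...]}. A call has 1 to 10 rows; each row shifts and turns the commanded pose from where the row before left it, along the tool's axes as they then stand; what a row does not reach is not made up. A row lasts 1/10 s, in which the tool goes at most 50 mm and 8.59 degrees, less where a joint would pass 70% of its speed; a pose out of reach is approached as far as the arm can. A call is refused whole if a number of a shift passes 0.05 or a number of a turn 0.15, either way. A call with a gripper value outside its range is refused whole. The fingers move at their own pace and stop on an object; "newtons" is the grip in N (left out, the last holds). Time passes only in rows, so rows that do not move let the fingers close. It gives the time, the measured TCP pose, the force, the opening and the grip force at its end, in the units of the state.
- ctrl.get_state(): the state, without advancing time (a new reading comes with each control period).
- get_image(name): name is "scene" or "top"; returns the picture (384x512x3 uint8, red, green, blue); there is no depth.
- calibration(name): a dict with "fx", "fy", "cx", "cy" (pixels), "eye" and "attitude" of the camera in the world. Camera axes: x right, y up, looking along -z (the intrinsics and any distortion apply to the point x, -y, -z); pixel columns grow to the right and rows downward; lengths in m; the calibration is good to about 2 mm. A picture is of the moment at which its call begins. calibration takes no time and is no camera call.
- ctrl.close_job(): hands the job in; it is judged then, once.
The state is a dict: "time": time; "joint_positions": joint angles; "qd": joint speeds; "joint_torque": joint torques, N m; "position": TCP position; "tool_rot": TCP orientation; "ft_force": force on the tool from outside, world axes, zero at the start; "torque": the same for the moment, N m; "grip_width": opening from 0.0 (shut) to 1.0 (fully open); "grip_force": force on a finger pad.
Only numpy, scipy, OpenCV 4.12 (cv2) and the standard library are available. Lean on these libraries where they do the work, as an engineer would, in place of code of your own. Each camera call takes 0.05 s, during which the arm holds its last target. There are 200 camera calls.

## Task

Get the copper chime tubes ready for drilling: first pull the jig's lever into the white (open) notch, then lay every tube fully down in a groove of the jig, centred along it, with its white paint line straight up (roll the tubes on the cork mat to bring their lines round). When all are in, throw the lever into the middle, yellow notch, which sets the end stop for these tubes, and let go, without disturbing the potted succulent, the bell or the brush.

Things in the scene. Friction and masses are not known exactly. Their poses are not given: they have to be found in the camera images.
- tube1: Copper tube, 24 mm diameter, 130 mm long, 60 to 130 g, on the mat at first, a white paint line 6 mm wide along it. Origin: middle of its axis. x along the tube; z from the axis to the line: z up = line up. Two or three tubes are there (None: absent). It soon stops rolling; under a fingertip pressed on its top it rolls without slipping and moves half as far as the fingertip.
- tube2: Copper tube, 24 mm diameter, 130 mm long, 60 to 130 g, on the mat at first, a white paint line 6 mm wide along it. Origin: middle of its axis. x along the tube; z from the axis to the line: z up = line up. Two or three tubes are there (None: absent). It soon stops rolling; under a fingertip pressed on its top it rolls without slipping and moves half as far as the fingertip.
- tube3: Copper tube, 24 mm diameter, 130 mm long, 60 to 130 g, on the mat at first, a white paint line 6 mm wide along it. Origin: middle of its axis. x along the tube; z from the axis to the line: z up = line up. Two or three tubes are there (None: absent). It soon stops rolling; under a fingertip pressed on its top it rolls without slipping and moves half as far as the fingertip.
- mat: Pale cork mat 250 (x) by 380 (y) mm, 4 mm thick, with a wooden lip 8 mm wide and 10 mm high around it (6 mm above the cork), fixed on the bench; origin at the centre of its underside, cork surface at z = 4 mm. It lies left or right of the robot's centre line, the jig on the other side.
- jig: Fixed drilling jig; origin on the bench under the middle of the grooves. Plywood base (x -60 to 105 mm, y -85 to 85, top at 12 mm), two cross rails 12 mm thick at x = -42 and 42, each with three 90-degree V grooves, flanks up to 3 mm below a seated tube's axis; between the rails fingers have free space down to the base. Lever and green housing at its +y side.
- end_stop: Aluminium end stop of the jig, a bar 12 mm thick along jig y, z 38 to 62 mm, that the lever slides along jig x; origin at its middle. Its near face stands at jig x = 79 mm in the white notch (open, 14 mm clear of seated tubes' far ends), 67 in the yellow (just clear of the ends of these tubes), 55 in the red (for shorter tubes). It pushes tubes that lie too far.
- yellow_mark (a point): Middle of the yellow mark of the lever's notches; red lies 26 mm to jig +x of it, white 26 mm to -x. The marks top a dark plate (jig y 137 to 142 mm; marks y 135 to 152, up to z = 100 mm) on the green housing (jig x -60 to 90, y 97 to 142, 45 mm high).
- groove1 (a point): Where the middle of a tube's axis lies when it is seated in groove 1, 52 mm above the bench; jig y = -62 mm; x along the groove. A tube lies with either end first.
- groove2 (a point): Where the middle of a tube's axis lies when it is seated in groove 2, 52 mm above the bench; jig y = 0 mm; x along the groove. A tube lies with either end first.
- groove3 (a point): Where the middle of a tube's axis lies when it is seated in groove 3, 52 mm above the bench; jig y = 62 mm; x along the groove. A tube lies with either end first.
- lever (a joint): Angle of the lever about its pivot (rad). Spring detents hold it in three notches: 0 = red (short tubes, leaning 0.45 rad to jig +x, away), 0.45 = yellow (upright), 0.90 = white (open, leaning 0.45 rad to jig -x, to the robot). It snaps into the nearest notch when released. At the start it is in the red or the yellow notch. Moving it takes about 3 N at the knob.
- lever_knob (a point): Centre of the lever's black ball knob, 26 mm in diameter, on a steel rod 10 mm thick. It swings in the jig's x-z plane at radius 95 mm about the pivot, which lies at jig (0, 120, 35) mm: knob at jig x = 95 sin(0.45 - joint), z = 35 + 95 cos(0.45 - joint) mm.
- succulent: Bystander: succulent in a terracotta pot, 66 mm wide, about 80 mm high; origin at the centre of its foot.
- bell: Bystander: small copper bell standing mouth down, 60 mm wide, 66 mm high; origin at the centre of its foot.
- brush: Bystander: paint brush 160 mm long lying on the bench along its own x, handle to -x; origin on the bench under it.
There are look-alikes about, which are no part of the job. What is shaped like the tube1 but green, red or turquoise is not meant.

How it is judged:
By the outcome, as a careful person would: the job done as asked, in the order asked, and still so for the second after the job is handed in, with the robot touching nothing.
Of tube1, tube2, tube3 only 2 to 3 are there at a start; the rules pass over those that are not, and their reading is None.
At some moment in a run one of tube1, tube2, tube3 may be knocked a few centimetres aside while the robot is not near it.
Once in a run the grip may slacken for a moment while it holds something.
It also fails if it takes over 210 s, if anything falls off the work surface, if the arm or the gripper's body presses on something with over 40 N, if the wrist force passes 120 N, or if a joint passes its speed limit or range.

## Working session

There is one attempt and no reset: what is moved stays moved. The work goes in short steps, Python scripts to look and compute and a tool call to move; the robot and the scene stay as the last step left them, time stands still between calls to the robot, and variables do not carry over. Pictures are saved under pics/ and viewed, at most 14 in all, crops included, and the job is handed in when it is done.

Besides the shell and the picture viewer there is one more tool, called after ">>>" by a JSON object that holds its "name" and its "arguments", one argument or row to a line. apply_moves: Moves the arm, as the interface text tells. Its arguments: {"type":"object","properties":{"dp":{"type":"array"},"twist":{"type":"array"},"fingers":{"type":"array"},"newtons":{"type":"number"}},"required":["dp","twist","fingers"]}

```bash
ls; mkdir -p pics; python3 - <<'E'
from bench import ctrl,get_image,calibration
import cv2
for n in("scene","top"):
    im=get_image(n); cv2.imwrite(f"pics/{n}0.png",im[:,:,::-1]); c=calibration(n);print(n,c)
s=ctrl.get_state();print(s)
E
```

```text
pics
scene {'fx': 400.8359656550815, 'fy': 400.8359656550815, 'cx': 261.5307242998854, 'cy': 192.45272882448418, 'eye': array([ 1.28257488, -0.12913781,  0.94646353]), 'attitude': array([0.60452481, 0.54232973, 1.42318844])}
top {'fx': 403.44302862311866, 'fy': 403.44302862311866, 'cx': 257.8782208807421, 'cy': 189.56647006383662, 'eye': array([ 0.44018683, -0.06291126,  1.39004732]), 'attitude': array([ 0.04763054, -0.04918812, -1.59743035])}
{'time': 0.1, 'joint_positions': array([ 1.3040855 ,  0.32178266, -0.07007155,  1.4515651 ,  0.02262725,
        1.37082528, -0.05689206]), 'qd': array([-0.00032304, -0.00284662, -0.00176102, -0.00334466,  0.00104299,
       -0.00021875, -0.00015018]), 'joint_torque': array([ 1.46314469e-04, -4.92571628e+01, -4.05673608e-01, -3.13397312e+01,
       -6.41508261e-02,  3.94930376e-02,  6.23473488e-05]), 'position': array([ 0.17993115, -0.6240673 ,  0.22154279]), 'tool_rot': array([-3.10893384e+00, -4.39448354e-01,  5.88657527e-04]), 'ft_force': array([0.16136567, 0.08539585, 0.02955314]), 'torque': array([-0.00492392,  0.02074541,  0.05207291]), 'grip_force': 0.0, 'grip_width': 1.000965152181876}
```

View pics/scene0.png

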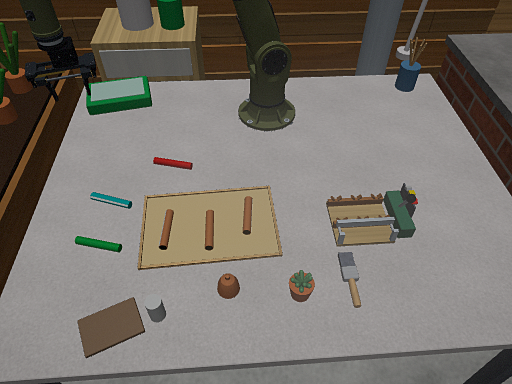

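View pics/top0.png

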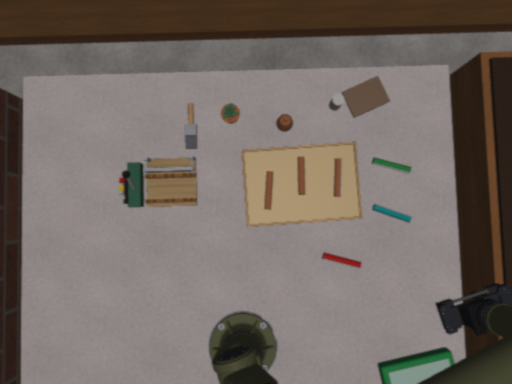

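The pictures show three copper tubes on the mat (scene px ~(166,229), (209,229), (247,215)), the jig at (365,220) with its lever, and no paint lines visible at this scale. I'll enlarge the mat and jig next.

```bash
cat > h.py <<'E'
import numpy as np,cv2
from scipy.spatial.transform import Rotation as R
from bench import ctrl,get_image,calibration
def proj(n,P):
    c=calibration(n);p=R.from_rotvec(c['attitude']).inv().apply(np.atleast_2d(P)-c['eye'])
    return np.c_[c['cx']+c['fx']*p[:,0]/-p[:,2], c['cy']-c['fy']*p[:,1]/-p[:,2]]
def ray(n,uv,z):
    c=calibration(n);uv=np.atleast_2d(uv).astype(float)
    d=np.c_[(uv[:,0]-c['cx'])/c['fx'],-(uv[:,1]-c['cy'])/c['fy'],-np.ones(len(uv))]
    d=R.from_rotvec(c['attitude']).apply(d);e=c['eye']
    return e+d*((z-e[2])/d[:,2])[:,None]
def crop(im,x0,y0,x1,y1,k): return cv2.resize(im[y0:y1,x0:x1,::-1],None,fx=k,fy=k,interpolation=cv2.INTER_CUBIC)
E
python3 - <<'E'
from h import *
s=cv2.imread('pics/scene0.png')[:,:,::-1];t=cv2.imread('pics/top0.png')[:,:,::-1]
a=crop(s,135,180,285,270,4);b=crop(t,235,135,365,230,3);c=crop(s,320,175,425,250,4);d=crop(t,115,145,205,215,3)
o=np.zeros((600,800,3),np.uint8)
a=cv2.resize(a,(480,288));o[:288,:480]=a;o[300:300+285,:390]=b
c=cv2.resize(c,(315,225));o[:225,483:798]=c;o[300:510,400:670]=d
cv2.imwrite('pics/z0.png',o)
# mat corners at z=.01 in both
print(ray('top',[[243,150],[355,143],[361,217],[248,226]],.01))
print(ray('scene',[[145,192],[272,187],[281,256],[138,268]],.01))
E
```

```text
[[ 0.66303575 -0.01786522  0.01      ]
 [ 0.67688313 -0.40492483  0.01      ]
 [ 0.42167564 -0.41470384  0.01      ]
 [ 0.40156659 -0.028393    0.01      ]]
[[ 0.40262816 -0.41830073  0.01      ]
 [ 0.40768313 -0.01616727  0.01      ]
 [ 0.67034971 -0.01624631  0.01      ]
 [ 0.68151811 -0.40445219  0.01      ]]
```

View pics/z0.png

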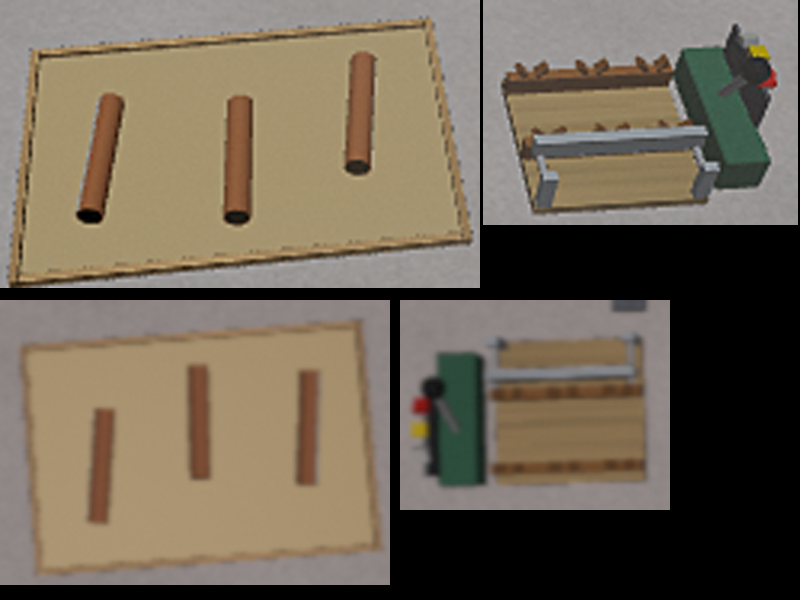

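Top-left and bottom-left show three tubes along x: the leftmost tube (scene) has white on its -y edge and the other two show no line. In the jig views the knob leans toward the red mark. Next I'll fit the jig pose and tube poses.

```bash
cat >> h.py <<'E'
def tubes(im,n,box):
    x0,y0,x1,y1=box;hsv=cv2.cvtColor(im,cv2.COLOR_RGB2HSV)[y0:y1,x0:x1].astype(int)
    m=((hsv[...,0]<14)&(hsv[...,1]>110)&(hsv[...,2]<215)).astype(np.uint8)
    k,l,st,_=cv2.connectedComponentsWithStats(m);r=[]
    for i in range(1,k):
        if st[i,4]<80: continue
        v,u=np.nonzero(l==i);c=np.array([u.mean()+x0,v.mean()+y0]);q=np.c_[u+x0,v+y0]-c
        w,V=np.linalg.eigh(q.T@q/len(q));r.append((c,V[:,1]*np.sqrt(12*w[1])/2,st[i,4]))
    return r
E
python3 - <<'E'
from h import *
from scipy.optimize import least_squares
s=cv2.imread('pics/scene0.png')[:,:,::-1];t=cv2.imread('pics/top0.png')[:,:,::-1]
for n,im,b in(('top',t,(246,150,358,222)),('scene',s,(146,195,275,260))):
  for c,h,a in tubes(im,n,b):
    e=ray(n,[c-h,c+h],.018);print(n,c,a,'mid',e.mean(0),'len',np.linalg.norm(e[1]-e[0]),'yaw',np.degrees(np.arctan((e[1]-e[0])[1]/(e[1]-e[0])[0])))
J=[];U=[]
T=lambda u,v:(115+(u-400)/3-.33,145+(v-300)/3-.33)
S=lambda u,v:(320+(u-483)/3-.33,175+v/3-.33)
pts=[('top',T(645,341),(105,-85,12)),('top',T(645,483),(-60,-85,12)),('top',T(438,486),(-60,142,45)),('top',T(485,486),(-60,97,45)),('top',T(440,353),(90,142,45)),
('top',T(420,430),(0,143.5,100)),('top',T(421,406),(26,143.5,100)),
('scene',S(676,53),(-60,97,45)),('scene',S(502,85),(-60,-85,12)),('scene',S(768,162),(90,142,45)),('scene',S(533,211),(105,-85,12)),('scene',S(759,51),(0,143.5,100))]
def f(p):
  r=[]
  for n,uv,q in pts:
    q=np.array(q)/1e3;c,s_=np.cos(p[2]),np.sin(p[2])
    P=[p[0]+c*q[0]-s_*q[1],p[1]+s_*q[0]+c*q[1],q[2]];r.append(proj(n,P)[0]-uv)
  return np.ravel(r)
r=least_squares(f,[.56,.3,0],loss='soft_l1');print(r.x,np.degrees(r.x[2]));print(r.fun.reshape(-1,2).round(1))
# bystanders
print(ray('top',[[285,122],[230,113],[191,128]],.03))
E
```

```text
top [300.93243243 175.03153153] 222 mid [ 0.57041568 -0.21373675  0.018     ] len 0.12695009863052192 yaw 0.3504351172080255
top [336.91005291 177.2962963 ] 189 mid [ 0.55932177 -0.33626073  0.018     ] len 0.12769378211348537 yaw -2.9195023397112343
top [268.45205479 189.76712329] 219 mid [ 0.52304222 -0.10142728  0.018     ] len 0.12908650581017247 yaw -5.3789276050925015
scene [247.22891566 213.40562249] 249 mid [ 0.51585465 -0.10129199  0.018     ] len 0.13278193564109958 yaw -5.477971310989121
scene [166.46641791 228.04104478] 268 mid [ 0.55455984 -0.33735318  0.018     ] len 0.13480290080929222 yaw -3.777375926478251
scene [209.07829181 227.92170819] 281 mid [ 0.56261135 -0.21469595  0.018     ] len 0.13346506516740603 yaw -1.0088672213465435
[0.53760516 0.22787532 0.00253941] 0.14549752164886498
[[-0.  -1.3]
 [ 1.  -0.7]
 [ 0.4  0.1]
 [-1.8 -0.3]
 [-0.8 -0.3]
 [ 0.2 -0.3]
 [-0.2 -0.4]
 [ 0.7 -2. ]
 [-1.  -2.5]
 [ 0.7 -0.4]
 [-0.5 -0.9]
 [-0.7  0.1]]
[[ 0.75219915 -0.16419601  0.03      ]
 [ 0.78842153  0.02271413  0.03      ]
 [ 0.74020189  0.15681889  0.03      ]]
```

>>> {"name": "apply_moves", "arguments": {
  "dp": [
    [0,0,0],
    [0,0,0],
    [0.035,-0.027,0],
    [0.035,-0.027,0],
    [0.035,-0.027,0],
    [0.035,-0.027,0],
    [0.035,-0.027,0],
    [0.035,-0.027,0],
    [0.035,-0.027,0],
    [0.035,-0.027,0]
  ],
  "twist": [
    [0,0,0.14],
    [0,0,0.14],
    [0,0,0],
    [0,0,0],
    [0,0,0],
    [0,0,0],
    [0,0,0],
    [0,0,0],
    [0,0,0],
    [0,0,0]
  ],
  "fingers": [1,1,1,1,1,1,1,1,1,1],
  "newtons": 20
}}

```text
time: 1.1
position: [0.4609, -0.4069, 0.2222]
tool_rot: [-3.141, -0.001, 0.001]
ft_force: [0.4, -0.1, 0.3]
grip_width: 0.17
grip_force: 0.0
```

>>> {"name": "apply_moves", "arguments": {
  "dp": [
    [0.035,-0.027,0],
    [0.035,-0.027,0],
    [0.035,-0.027,0],
    [0.035,-0.027,0],
    [0.003,-0.046,0],
    [0.003,-0.046,0],
    [0.003,-0.046,0],
    [0.003,-0.046,0],
    [0.003,-0.046,0],
    [0.003,-0.046,0]
  ],
  "twist": [
    [0,0,0],
    [0,0,0],
    [0,0,0],
    [0,0,0],
    [0,0,0],
    [0,0,0],
    [0,0,0],
    [0,0,0],
    [0,0,0],
    [0,0,0]
  ],
  "fingers": [1,1,1,1,1,1,1,1,1,1]
}}

```text
time: 2.1
position: [0.6172, -0.0225, 0.2222]
tool_rot: [3.141, 0.001, -0.001]
ft_force: [-0.7, 0.9, 1.1]
grip_width: 0.004
grip_force: 0.0
```

>>> {"name": "apply_moves", "arguments": {
  "dp": [
    [0.003,-0.046,0],
    [0.003,-0.046,0],
    [0.003,-0.046,0],
    [0.003,-0.046,0],
    [0.003,-0.046,0],
    [0.003,-0.046,0],
    [0.003,-0.046,0],
    [0.003,-0.046,0],
    [0,0,0],
    [0,0,0]
  ],
  "twist": [
    [0,0,0],
    [0,0,0],
    [0,0,0],
    [0,0,0],
    [0,0,0],
    [0,0,0],
    [0,0,0],
    [0,0,0],
    [0,0,0],
    [0,0,0]
  ],
  "fingers": [1,1,1,1,1,1,1,1,1,1]
}}

```text
time: 3.1
position: [0.6402, 0.3455, 0.2212]
tool_rot: [3.141, 0.006, -0.003]
ft_force: [0.7, -0.6, 0.9]
grip_width: 0.005
grip_force: 0.0
```

>>> {"name": "apply_moves", "arguments": {
  "dp": [
    [0,0,0.036],
    [0,0,0.036],
    [0,0,0.036],
    [0,0,0],
    [-0.015,0,0],
    [-0.015,0,0],
    [-0.012,0,0],
    [-0.012,0,0],
    [-0.01,0,0],
    [-0.01,0,0]
  ],
  "twist": [
    [0,0,0],
    [0,0,0],
    [0,0,0],
    [0,0,0],
    [0,0,0],
    [0,0,0],
    [0,0,0],
    [0,0,0],
    [0,0,0],
    [0,0,0]
  ],
  "fingers": [1,1,1,1,1,1,1,1,1,1]
}}

```text
time: 4.1
position: [0.5691, 0.3428, 0.1175]
tool_rot: [-3.141, 0.003, -0.006]
ft_force: [-0.1, 0.0, -0.6]
grip_width: 0.007
grip_force: 0.0
```

>>> {"name": "apply_moves", "arguments": {
  "dp": [
    [-0.01,0,0],
    [-0.01,0,0],
    [-0.008,0,0],
    [-0.008,0,0],
    [-0.008,0,0],
    [0,0,0],
    [0,0,0]
  ],
  "twist": [
    [0,0,0],
    [0,0,0],
    [0,0,0],
    [0,0,0],
    [0,0,0],
    [0,0,0],
    [0,0,0]
  ],
  "fingers": [1,1,1,1,1,1,1]
}}

```text
time: 4.8
position: [0.5227, 0.3438, 0.1142]
tool_rot: [3.141, 0.002, -0.001]
ft_force: [0.7, -0.3, 0.3]
grip_width: 0.008
grip_force: 0.0
```

>>> {"name": "apply_moves", "arguments": {
  "dp": [
    [0.02,0,0],
    [0.02,0,0],
    [0,0,-0.05],
    [0,0,-0.05],
    [0,0.04,0],
    [0,0.05,0],
    [0,0.05,0],
    [0,0.05,0],
    [0,0.05,0],
    [0,0.05,0]
  ],
  "twist": [
    [0,0,0],
    [0,0,0],
    [0,0,0],
    [0,0,0],
    [0,0,0],
    [0,0,0],
    [0,0,0],
    [0,0,0],
    [0,0,0],
    [0,0,0]
  ],
  "fingers": [1,1,1,1,1,1,1,1,1,1]
}}

```text
time: 5.8
position: [0.5635, 0.0515, 0.2146]
tool_rot: [3.142, 0.001, 0.0]
ft_force: [1.0, 0.4, 0.1]
grip_width: 0.004
grip_force: 0.0
```

```bash
python3 - <<'E'
from h import *
s=get_image('scene');t=get_image('top')
cv2.imwrite('pics/s1.png',s[:,:,::-1]);cv2.imwrite('pics/t1.png',t[:,:,::-1])
o=np.zeros((600,800,3),np.uint8)
c=crop(s,320,170,430,250,5);d=crop(t,110,140,210,220,4)
o[:280,:385]=cv2.resize(c,(385,280));o[:320,400:800]=d
o[325:325+270,:390]=crop(s,140,180,270,270,3);o[325:325+270,400:790]=crop(t,240,140,370,230,3)
cv2.imwrite('pics/z1.png',o);print(ctrl.get_state()['position'])
E
```

```text
[0.56419533 0.0431093  0.21410971]
```

View pics/z1.png

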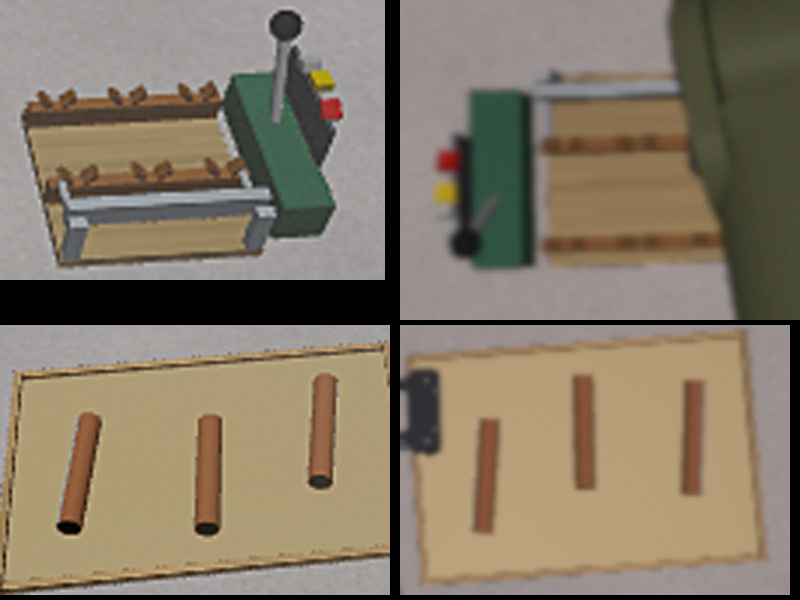

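The lever stands in the white notch (knob toward the robot), the tubes are unmoved, and only the rightmost tube in the top view shows its line, on its -y side. Next I'll roll that one toward +y.

>>> {"name": "apply_moves", "arguments": {
  "dp": [
    [0.002,0.0486,0],
    [0.002,0.0486,0],
    [0.002,0.0486,0],
    [0.002,0.0486,0],
    [0.002,0.0486,0],
    [0.002,0.0486,0],
    [0.002,0.0486,0],
    [0.002,0.0486,0],
    [0,0,0.045],
    [0,0,0.045]
  ],
  "twist": [
    [0,0,0.058],
    [0,0,0],
    [0,0,0],
    [0,0,0],
    [0,0,0],
    [0,0,0],
    [0,0,0],
    [0,0,0],
    [0,0,0],
    [0,0,0]
  ],
  "fingers": [1,1,1,1,1,1,1,1,1,1]
}}

```text
time: 6.9
position: [0.5606, -0.3387, 0.1245]
tool_rot: [3.138, -0.097, 0.005]
ft_force: [1.2, 0.6, -0.6]
grip_width: 0.008
grip_force: 0.0
```

>>> {"name": "apply_moves", "arguments": {
  "dp": [
    [0,0,0.045],
    [0,0,0.035],
    [0,0,0.008],
    [0,0,0],
    [0,0,0]
  ],
  "twist": [
    [0,0,0],
    [0,0,0],
    [0,0,0],
    [0,0,0],
    [0,0,0]
  ],
  "fingers": [1,1,1,1,1]
}}

```text
time: 7.4
position: [0.5617, -0.336, 0.0387]
tool_rot: [3.139, -0.09, 0.005]
ft_force: [-0.6, -0.7, 0.5]
grip_width: 0.002
grip_force: 0.0
```

>>> {"name": "apply_moves", "arguments": {
  "dp": [
    [0,0.01,0.004],
    [0,0,0.004],
    [0,0,0.002],
    [0,0,0.001],
    [0,0,0]
  ],
  "twist": [
    [0,0,0],
    [0,0,0],
    [0,0,0],
    [0,0,0],
    [0,0,0]
  ],
  "fingers": [1,1,1,1,1]
}}

```text
time: 7.9
position: [0.5598, -0.3469, 0.0277]
tool_rot: [3.138, -0.091, 0.002]
ft_force: [-1.6, -0.7, 7.6]
grip_width: 0.008
grip_force: 3.7
```

>>> {"name": "apply_moves", "arguments": {
  "dp": [
    [0,0,0.0005],
    [0,0,0.0005],
    [0,0,0]
  ],
  "twist": [
    [0,0,0],
    [0,0,0],
    [0,0,0]
  ],
  "fingers": [1,1,1]
}}

```text
time: 8.2
position: [0.5598, -0.3475, 0.0275]
tool_rot: [3.137, -0.091, 0.002]
ft_force: [-3.8, 0.3, 9.9]
grip_width: 0.008
grip_force: 5.2
```

>>> {"name": "apply_moves", "arguments": {
  "dp": [
    [0,-0.003,0],
    [0,-0.006,0],
    [0,-0.006,0],
    [0,-0.006,0],
    [0,-0.006,0],
    [0,-0.003,0],
    [0,0,0],
    [0,0,-0.01],
    [0,0,-0.04],
    [0,0,-0.04]
  ],
  "twist": [
    [0,0,0],
    [0,0,0],
    [0,0,0],
    [0,0,0],
    [0,0,0],
    [0,0,0],
    [0,0,0],
    [0,0,0],
    [0,0,0],
    [0,0,0]
  ],
  "fingers": [1,1,1,1,1,1,1,1,1,1]
}}

```text
time: 9.2
position: [0.5604, -0.3148, 0.1148]
tool_rot: [-3.139, 0.09, 0.003]
ft_force: [-0.2, 0.2, 0.3]
grip_width: 0.006
grip_force: 0.0
```

>>> {"name": "apply_moves", "arguments": {
  "dp": [
    [0,-0.045,-0.02],
    [0,-0.045,-0.02],
    [0,-0.045,0],
    [0,-0.045,0],
    [0,-0.045,0],
    [0,-0.045,0],
    [0,-0.045,0],
    [0,0,0]
  ],
  "twist": [
    [0,0,0],
    [0,0,0],
    [0,0,0],
    [0,0,0],
    [0,0,0],
    [0,0,0],
    [0,0,0],
    [0,0,0]
  ],
  "fingers": [1,1,1,1,1,1,1,1]
}}

```text
time: 10.0
position: [0.5792, 0.0089, 0.1554]
tool_rot: [-3.136, 0.071, -0.002]
ft_force: [0.4, 1.1, -0.0]
grip_width: 0.006
grip_force: 0.0
```

```bash
cat >> h.py <<'E'
def look(k,tb=None,boxes=((246,150,358,222),(146,195,275,260))):
    s=get_image('scene');t=get_image('top')
    cv2.imwrite(f'pics/s{k}.png',s[:,:,::-1]);cv2.imwrite(f'pics/t{k}.png',t[:,:,::-1])
    o=np.zeros((600,800,3),np.uint8)
    a=crop(s,140,180,280,270,5)[:,:700];b=crop(t,240,140,370,230,6)
    o[:297,:462]=cv2.resize(a,(462,297));o[:297,470:800]=cv2.resize(b,(429,297))[:,:330]
    o[300:588,:384]=cv2.resize(crop(s,320,170,430,252,5),(384,288));o[300:588,400:760]=cv2.resize(crop(t,110,140,210,220,5),(360,288))
    cv2.imwrite(f'pics/z{k}.png',o);print(ctrl.get_state()['position'])
    for n,im,b in(('top',t,boxes[0]),('scene',s,boxes[1])):
        for c,h,a in tubes(im,n,b):
            e=ray(n,[c-h,c+h],.018);e=e[np.argsort(e[:,0])];d=e[1]-e[0];print(n,a,'mid',e.mean(0)[:2].round(4),'len',np.linalg.norm(d).round(3),'yaw',np.arctan2(d[1],d[0]).round(3))
E
python3 -c "
from h import *
look(2)"
```

```text
[0.57929088 0.0006211  0.15488186]
top 218 mid [ 0.5704 -0.2137] len 0.127 yaw 0.004
top 222 mid [ 0.5237 -0.1013] len 0.13 yaw -0.089
scene 249 mid [ 0.5165 -0.1012] len 0.133 yaw -0.093
scene 186 mid [ 0.5574 -0.3228] len 0.136 yaw -0.071
scene 276 mid [ 0.5623 -0.2147] len 0.133 yaw -0.024
```

View pics/z2.png

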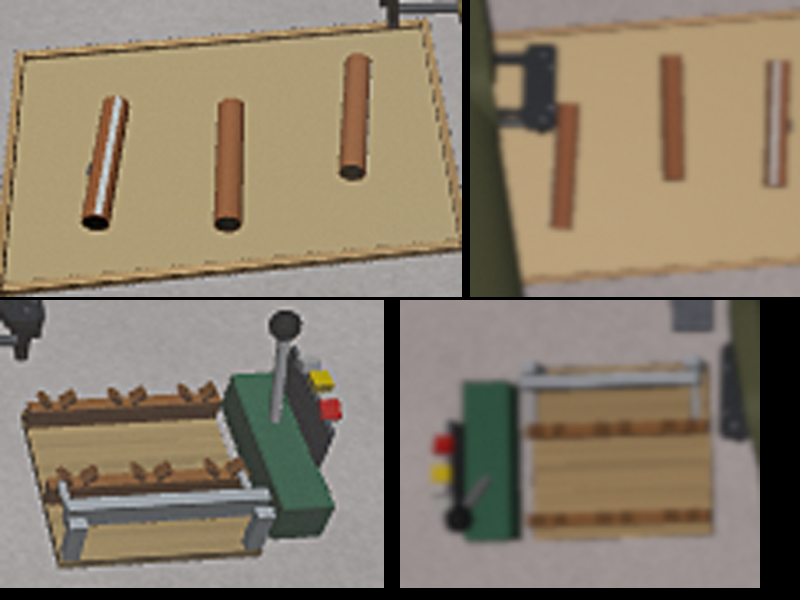

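The line on that tube is now nearly straight up (scene px strip centred; top strip slightly central), and the other tubes are unchanged. I'll measure the line angle by profile.

```bash
cat >> h.py <<'E'
def prof(im,n,x,y,z,yaw,off=0.,half=.045):
    # mean RGB across the tube, t in mm along the horizontal normal (+y side positive)
    t=np.arange(-20,20.1,1);u=np.linspace(-half,half,60)+off
    d=np.array([np.cos(yaw),np.sin(yaw),0]);m=np.array([-np.sin(yaw),np.cos(yaw),0])
    c=calibration(n);v=c['eye']-[x,y,z];v-=d*(v@d);v/=np.linalg.norm(v);phic=np.arctan2(v@m,v[2])
    w=np.cross(v,d);w=w if w@m>0 else -w   # in-image normal
    P=np.array([x,y,z])+u[None,:,None]*d+t[:,None,None]*1e-3*w
    q=proj(n,P.reshape(-1,3)).astype(np.float32).reshape(len(t),-1,2)
    pr=cv2.remap(im,q[...,0],q[...,1],cv2.INTER_LINEAR).astype(float).mean(1)
    return t,pr,phic
E
python3 - <<'E'
from h import *
for n,k in(('top','t'),('scene','s')):
    im=cv2.imread(f'pics/{k}2.png')[:,:,::-1].copy()
    t,p,ph=prof(im,n,.560,-.324,.016,-.065);print(n,np.degrees(ph).round(1))
    print([(int(a),*b.astype(int)) for a,b in zip(t,p)])
E
```

```text
top 10.4
[(-20, np.int64(180), np.int64(155), np.int64(118)), (-19, np.int64(179), np.int64(155), np.int64(118)), (-18, np.int64(178), np.int64(154), np.int64(117)), (-17, np.int64(177), np.int64(153), np.int64(117)), (-16, np.int64(176), np.int64(152), np.int64(116)), (-15, np.int64(173), np.int64(149), np.int64(114)), (-14, np.int64(169), np.int64(145), np.int64(111)), (-13, np.int64(165), np.int64(141), np.int64(107)), (-12, np.int64(159), np.int64(134), np.int64(102)), (-11, np.int64(153), np.int64(127), np.int64(96)), (-10, np.int64(147), np.int64(119), np.int64(89)), (-9, np.int64(140), np.int64(110), np.int64(82)), (-8, np.int64(136), np.int64(102), np.int64(75)), (-7, np.int64(132), np.int64(94), np.int64(69)), (-6, np.int64(130), np.int64(90), np.int64(65)), (-5, np.int64(130), np.int64(89), np.int64(66)), (-4, np.int64(132), np.int64(91), np.int64(70)), (-3, np.int64(135), np.int64(95), np.int64(76)), (-2, np.int64(139), np.int64(103), np.int64(86)), (-1, np.int64(144), np.int64(112), np.int64(98)), (0, np.int64(149), np.int64(122), np.int64(110)), (1, np.int64(153), np.int
[... 2346 characters left out ...]
84)), (7, np.int64(124), np.int64(81), np.int64(55)), (8, np.int64(112), np.int64(67), np.int64(40)), (9, np.int64(101), np.int64(58), np.int64(34)), (10, np.int64(90), np.int64(51), np.int64(30)), (11, np.int64(85), np.int64(52), np.int64(33)), (12, np.int64(96), np.int64(70), np.int64(48)), (13, np.int64(123), np.int64(102), np.int64(74)), (14, np.int64(153), np.int64(136), np.int64(101)), (15, np.int64(173), np.int64(157), np.int64(117)), (16, np.int64(179), np.int64(163), np.int64(122)), (17, np.int64(179), np.int64(162), np.int64(122)), (18, np.int64(177), np.int64(159), np.int64(120)), (19, np.int64(175), np.int64(158), np.int64(118)), (20, np.int64(174), np.int64(157), np.int64(117))]
```

>>> {"name": "apply_moves", "arguments": {
  "dp": [
    [-0.0163,0.0383,0],
    [-0.0163,0.0383,0],
    [-0.0163,0.0383,0],
    [0,0,0.04],
    [0,0,0.04],
    [0,0,0.035],
    [0,0,0.008],
    [0,0,0],
    [0,0,0]
  ],
  "twist": [
    [0,0,0.033],
    [0,0,0],
    [0,0,0],
    [0,0,0],
    [0,0,0],
    [0,0,0],
    [0,0,0],
    [0,0,0],
    [0,0,0]
  ],
  "fingers": [1,1,1,1,1,1,1,1,1]
}}

```text
time: 11.0
position: [0.5228, -0.1125, 0.0332]
tool_rot: [3.138, -0.143, 0.004]
ft_force: [0.5, -0.0, 0.9]
grip_width: 0.01
grip_force: 0.0
```

>>> {"name": "apply_moves", "arguments": {
  "dp": [
    [0,-0.003,0.003],
    [0,0,0.002],
    [0,0,0.0015],
    [0,0,0],
    [0,-0.0034,0],
    [0,-0.007,0],
    [0,-0.007,0],
    [0,-0.007,0],
    [0,-0.007,0],
    [0,0,0]
  ],
  "twist": [
    [0,0,0],
    [0,0,0],
    [0,0,0],
    [0,0,0],
    [0,0,0],
    [0,0,0],
    [0,0,0],
    [0,0,0],
    [0,0,0],
    [0,0,0]
  ],
  "fingers": [1,1,1,1,1,1,1,1,1,1]
}}

```text
time: 12.0
position: [0.5265, -0.0757, 0.0277]
tool_rot: [-3.139, 0.138, -0.006]
ft_force: [-2.8, 1.8, 10.4]
grip_width: 0.003
grip_force: 5.4
```

>>> {"name": "apply_moves", "arguments": {
  "dp": [
    [0,0,-0.006],
    [0,0.0157,0],
    [0,0,0.004],
    [0,0,0.002],
    [0,-0.0034,0],
    [0,-0.007,0],
    [0,-0.007,0],
    [0,-0.007,0],
    [0,-0.007,0],
    [0,0,0]
  ],
  "twist": [
    [0,0,0],
    [0,0,0],
    [0,0,0],
    [0,0,0],
    [0,0,0],
    [0,0,0],
    [0,0,0],
    [0,0,0],
    [0,0,0],
    [0,0,0]
  ],
  "fingers": [1,1,1,1,1,1,1,1,1,1]
}}

```text
time: 13.0
position: [0.5275, -0.0592, 0.0274]
tool_rot: [-3.138, 0.139, -0.004]
ft_force: [-3.2, 2.2, 15.5]
grip_width: 0.005
grip_force: 7.6
```

>>> {"name": "apply_moves", "arguments": {
  "dp": [
    [0,0,-0.012],
    [0,0,-0.03],
    [0,0,0]
  ],
  "twist": [
    [0,0,0],
    [0,0,0],
    [0,0,0]
  ],
  "fingers": [1,1,1]
}}

```text
time: 13.3
position: [0.5287, -0.0616, 0.0706]
tool_rot: [3.138, -0.142, 0.01]
ft_force: [0.6, 0.7, -0.1]
grip_width: 0.009
grip_force: 0.0
```

>>> {"name": "apply_moves", "arguments": {
  "dp": [
    [0,0,0],
    [0.0097,0.04,0],
    [0.0097,0.04,0],
    [0.0097,0.04,0],
    [0.0097,0.04,0],
    [0,0,0.03],
    [0,0,0.008],
    [0,0,0],
    [0,0,0]
  ],
  "twist": [
    [0,0,-0.081],
    [0,0,0],
    [0,0,0],
    [0,0,0],
    [0,0,0],
    [0,0,0],
    [0,0,0],
    [0,0,0],
    [0,0,0]
  ],
  "fingers": [1,1,1,1,1,1,1,1,1]
}}

```text
time: 14.2
position: [0.5629, -0.2204, 0.0286]
tool_rot: [-3.14, 0.012, 0.002]
ft_force: [-0.2, -0.7, -0.2]
grip_width: 0.004
grip_force: 0.0
```

>>> {"name": "apply_moves", "arguments": {
  "dp": [
    [0,0.001,0.001],
    [0,0,0.001],
    [0,0,0],
    [0,-0.0034,0],
    [0,-0.007,0],
    [0,-0.007,0],
    [0,-0.007,0],
    [0,-0.007,0],
    [0,0,0]
  ],
  "twist": [
    [0,0,0],
    [0,0,0],
    [0,0,0],
    [0,0,0],
    [0,0,0],
    [0,0,0],
    [0,0,0],
    [0,0,0],
    [0,0,0]
  ],
  "fingers": [1,1,1,1,1,1,1,1,1]
}}

```text
time: 15.1
position: [0.5639, -0.1897, 0.0279]
tool_rot: [-3.141, 0.012, -0.0]
ft_force: [-2.2, 0.7, 6.4]
grip_width: 0.004
grip_force: 3.7
```

>>> {"name": "apply_moves", "arguments": {
  "dp": [
    [0,0,-0.006],
    [0,0.0157,0],
    [0,0,0.004],
    [0,0,0.002],
    [0,-0.0034,0],
    [0,-0.007,0],
    [0,-0.007,0],
    [0,-0.007,0],
    [0,-0.007,0],
    [0,0,0]
  ],
  "twist": [
    [0,0,0],
    [0,0,0],
    [0,0,0],
    [0,0,0],
    [0,0,0],
    [0,0,0],
    [0,0,0],
    [0,0,0],
    [0,0,0],
    [0,0,0]
  ],
  "fingers": [1,1,1,1,1,1,1,1,1,1]
}}

```text
time: 16.1
position: [0.5636, -0.1749, 0.0282]
tool_rot: [-3.141, 0.013, 0.001]
ft_force: [-3.2, 1.0, 10.5]
grip_width: 0.005
grip_force: 5.4
```

>>> {"name": "apply_moves", "arguments": {
  "dp": [
    [0,0,-0.02],
    [0,0,-0.05],
    [0,-0.04,-0.04],
    [0,-0.05,0],
    [0,-0.05,0],
    [0,-0.05,0],
    [0,-0.05,0],
    [0,-0.05,0],
    [0,0,0]
  ],
  "twist": [
    [0,0,0],
    [0,0,0],
    [0,0,0],
    [0,0,0],
    [0,0,0],
    [0,0,0],
    [0,0,0],
    [0,0,0],
    [0,0,0]
  ],
  "fingers": [1,1,1,1,1,1,1,1,1]
}}

```text
time: 17.0
position: [0.5645, 0.1199, 0.1322]
tool_rot: [-3.136, -0.005, 0.001]
ft_force: [-0.1, -0.1, 0.8]
grip_width: 0.003
grip_force: 0.0
```

```bash
python3 -c "
from h import *
look(3)"
```

```text
[0.5656683 0.1113326 0.1317077]
top 138 mid [ 0.5724 -0.1823] len 0.129 yaw -0.006
top 205 mid [ 0.5254 -0.066 ] len 0.126 yaw -0.092
scene 245 mid [ 0.5201 -0.0667] len 0.131 yaw -0.089
scene 184 mid [ 0.5586 -0.323 ] len 0.137 yaw -0.075
scene 198 mid [ 0.5631 -0.1825] len 0.133 yaw -0.009
```

View pics/z3.png

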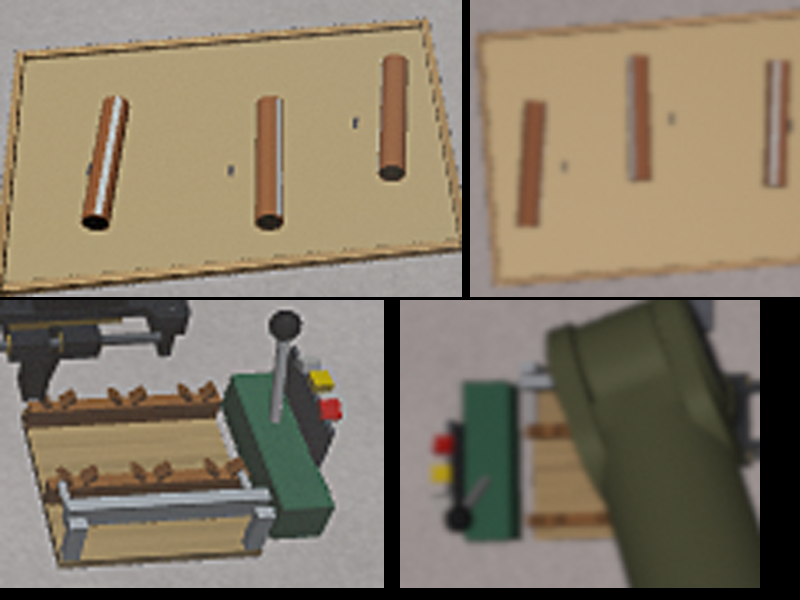

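B's line now shows on its +y flank (scene px ~(278,150) in the crop), C's is just past the top, and A's is still hidden. The small dark marks at the old tube places are only on the mat.

```bash
cat >> h.py <<'E'
def phi(im,n,x,y,z,yaw,verbose=0):
    t,p,ph=prof(im,n,x,y,z,yaw);tf=np.arange(-20,20.01,.1);R_,G,B=[np.interp(tf,t,p[:,i]) for i in range(3)]
    w=np.clip(B/R_-.75,0,None);w[abs(tf)>15]=0
    bgL,bgR=R_[0],R_[-1];i=np.argmax(R_<bgL-20);j=len(tf)-1-np.argmax(R_[::-1]<bgR-25)
    if w.sum()==0: return None
    k=np.argmax(w);m=abs(tf-tf[k])<6;lc=(w*m*tf).sum()/(w*m).sum();c=(tf[i]+tf[j])/2
    return dict(n=n,line=round(lc,1),L=round(tf[i],1),Rr=round(tf[j],1),phi=round(np.degrees(ph+np.arcsin(np.clip((lc-c)/12,-1,1))),1),phic=round(np.degrees(ph),1),wmax=round(w.max(),2))
def phis(k,x,y,z,yaw):
    for n,q in(('top','t'),('scene','s')): print(phi(cv2.imread(f'pics/{q}{k}.png')[:,:,::-1].copy(),n,x,y,z,yaw))
E
python3 -c "
from h import *
phis(3,.560,-.324,.016,-.065);phis(3,.567,-.183,.016,-.007);phis(3,.523,-.0663,.016,-.09)
P=[];"
```

```text
{'n': 'top', 'line': np.float64(4.7), 'L': np.float64(-12.0), 'Rr': np.float64(15.7), 'phi': np.float64(24.0), 'phic': np.float64(10.4), 'wmax': np.float64(0.12)}
{'n': 'scene', 'line': np.float64(2.0), 'L': np.float64(-12.2), 'Rr': np.float64(13.8), 'phi': np.float64(20.1), 'phic': np.float64(14.5), 'wmax': np.float64(0.31)}
{'n': 'top', 'line': np.float64(12.7), 'L': np.float64(-9.9), 'Rr': np.float64(15.4), 'phi': np.float64(60.6), 'phic': np.float64(5.0), 'wmax': np.float64(0.07)}
{'n': 'scene', 'line': np.float64(11.6), 'L': np.float64(-10.1), 'Rr': np.float64(15.5), 'phi': np.float64(51.5), 'phic': np.float64(3.6), 'wmax': np.float64(0.3)}
None
None
```

>>> {"name": "apply_moves", "arguments": {
  "dp": [
    [0,0,0],
    [-0.0052,0.0375,0],
    [-0.0052,0.0375,0],
    [-0.0052,0.0375,0],
    [-0.0052,0.0375,0],
    [-0.0052,0.0375,0],
    [0,0,0.045],
    [0,0,0.045],
    [0,0,0.008],
    [0,0,0]
  ],
  "twist": [
    [0,0,0.08],
    [0,0,0],
    [0,0,0],
    [0,0,0],
    [0,0,0],
    [0,0,0],
    [0,0,0],
    [0,0,0],
    [0,0,0],
    [0,0,0]
  ],
  "fingers": [1,1,1,1,1,1,1,1,1,1]
}}

```text
time: 18.1
position: [0.522, -0.076, 0.033]
tool_rot: [-3.138, 0.143, 0.006]
ft_force: [1.1, -0.0, 0.7]
grip_width: 0.005
grip_force: 0.0
```

>>> {"name": "apply_moves", "arguments": {
  "dp": [
    [0,-0.002,0.003],
    [0,0,0.002],
    [0,0,0.0015],
    [0,0,0],
    [0,-0.003,0],
    [0,-0.0066,0],
    [0,-0.0066,0],
    [0,-0.0066,0],
    [0,-0.0066,0],
    [0,0,0]
  ],
  "twist": [
    [0,0,0],
    [0,0,0],
    [0,0,0],
    [0,0,0],
    [0,0,0],
    [0,0,0],
    [0,0,0],
    [0,0,0],
    [0,0,0],
    [0,0,0]
  ],
  "fingers": [1,1,1,1,1,1,1,1,1,1]
}}

```text
time: 19.1
position: [0.5267, -0.0419, 0.0279]
tool_rot: [-3.138, 0.137, -0.0]
ft_force: [0.1, 0.6, 2.7]
grip_width: 0.008
grip_force: 1.1
```

>>> {"name": "apply_moves", "arguments": {
  "dp": [
    [0,0,-0.015],
    [0,0,-0.025],
    [0,0,0],
    [0.01,0.0322,0],
    [0.01,0.0322,0],
    [0.01,0.0322,0],
    [0.01,0.0322,0],
    [0,0,0.03],
    [0,0,0],
    [0,0,0]
  ],
  "twist": [
    [0,0,0],
    [0,0,0],
    [0,0,-0.083],
    [0,0,0],
    [0,0,0],
    [0,0,0],
    [0,0,0],
    [0,0,0],
    [0,0,0],
    [0,0,0]
  ],
  "fingers": [1,1,1,1,1,1,1,1,1,1]
}}

```text
time: 20.1
position: [0.565, -0.172, 0.038]
tool_rot: [-3.141, 0.009, 0.003]
ft_force: [0.6, 0.1, 0.2]
grip_width: 0.006
grip_force: 0.0
```

>>> {"name": "apply_moves", "arguments": {
  "dp": [
    [0,0,0.007],
    [0,0,0.003],
    [0,0,0.0015],
    [0,0,0],
    [0,0.003,0],
    [0,0.006,0],
    [0,0.007,0],
    [0,0.007,0],
    [0,0,0],
    [0,0,-0.01]
  ],
  "twist": [
    [0,0,0],
    [0,0,0],
    [0,0,0],
    [0,0,0],
    [0,0,0],
    [0,0,0],
    [0,0,0],
    [0,0,0],
    [0,0,0],
    [0,0,0]
  ],
  "fingers": [1,1,1,1,1,1,1,1,1,1]
}}

```text
time: 21.1
position: [0.5649, -0.1957, 0.0363]
tool_rot: [-3.141, 0.01, 0.002]
ft_force: [0.3, -0.3, 0.1]
grip_width: 0.002
grip_force: 0.0
```

>>> {"name": "apply_moves", "arguments": {
  "dp": [
    [0,0,-0.03],
    [0,0,0],
    [0.001,0.031,0],
    [0.001,0.031,0],
    [0.001,0.031,0],
    [0,0.031,0],
    [0,0,0.03],
    [0,0,0],
    [0,0,0]
  ],
  "twist": [
    [0,0,0],
    [0,0,0.058],
    [0,0,0],
    [0,0,0],
    [0,0,0],
    [0,0,0],
    [0,0,0],
    [0,0,0],
    [0,0,0]
  ],
  "fingers": [1,1,1,1,1,1,1,1,1]
}}

```text
time: 22.0
position: [0.5606, -0.318, 0.0363]
tool_rot: [-3.138, 0.098, 0.002]
ft_force: [-0.5, 0.3, -0.1]
grip_width: 0.006
grip_force: 0.0
```

>>> {"name": "apply_moves", "arguments": {
  "dp": [
    [0,0,0.006],
    [0,0,0.003],
    [0,0,0.001],
    [0,0,0],
    [0,0.0028,0],
    [0,0.003,0],
    [0,0.003,0],
    [0,0,0],
    [0,0,-0.01],
    [0,0,-0.05]
  ],
  "twist": [
    [0,0,0],
    [0,0,0],
    [0,0,0],
    [0,0,0],
    [0,0,0],
    [0,0,0],
    [0,0,0],
    [0,0,0],
    [0,0,0],
    [0,0,0]
  ],
  "fingers": [1,1,1,1,1,1,1,1,1,1]
}}

```text
time: 23.0
position: [0.556, -0.3258, 0.0815]
tool_rot: [-3.134, 0.099, 0.016]
ft_force: [-0.3, -0.6, 0.1]
grip_width: 0.006
grip_force: 0.0
```

>>> {"name": "apply_moves", "arguments": {
  "dp": [
    [0,-0.03,-0.04],
    [0,-0.05,0],
    [0,-0.05,0],
    [0,-0.05,0],
    [0,-0.05,0],
    [0,-0.05,0],
    [0,-0.05,0],
    [0,-0.05,0],
    [0,-0.05,0],
    [0,0,0]
  ],
  "twist": [
    [0,0,0],
    [0,0,0],
    [0,0,0],
    [0,0,0],
    [0,0,0],
    [0,0,0],
    [0,0,0],
    [0,0,0],
    [0,0,0],
    [0,0,0]
  ],
  "fingers": [1,1,1,1,1,1,1,1,1,1]
}}

```text
time: 24.0
position: [0.5864, 0.1121, 0.1278]
tool_rot: [-3.134, 0.079, -0.002]
ft_force: [-0.8, 1.2, 0.4]
grip_width: 0.002
grip_force: 0.0
```

```bash
python3 -c "
from h import *
look(4)
phis(4,.560,-.329,.016,-.065);phis(4,.567,-.194,.016,-.007);phis(4,.523,-.05,.016,-.09)"
```

```text
[0.58735591 0.10312047 0.12708642]
top 89 mid [ 0.5284 -0.046 ] len 0.128 yaw -0.094
scene 135 mid [ 0.5205 -0.0468] len 0.131 yaw -0.08
scene 163 mid [ 0.5601 -0.3229] len 0.138 yaw -0.104
scene 175 mid [ 0.5697 -0.1907] len 0.132 yaw -0.034
{'n': 'top', 'line': np.float64(-1.2), 'L': np.float64(-11.1), 'Rr': np.float64(15.8), 'phi': np.float64(-6.4), 'phic': np.float64(10.6), 'wmax': np.float64(0.14)}
{'n': 'scene', 'line': np.float64(-3.2), 'L': np.float64(-11.6), 'Rr': np.float64(13.9), 'phi': np.float64(-6.4), 'phic': np.float64(14.8), 'wmax': np.float64(0.31)}
{'n': 'top', 'line': np.float64(-1.2), 'L': np.float64(-9.8), 'Rr': np.float64(15.9), 'phi': np.float64(-15.1), 'phic': np.float64(5.4), 'wmax': np.float64(0.1)}
{'n': 'scene', 'line': np.float64(-2.0), 'L': np.float64(-10.6), 'Rr': np.float64(14.9), 'phi': np.float64(-16.1), 'phic': np.float64(4.3), 'wmax': np.float64(0.32)}
{'n': 'top', 'line': np.float64(-6.4), 'L': np.float64(-15.2), 'Rr': np.float64(11.1), 'phi': np.float64(-22.2), 'phic': np.float64(-0.8), 'wmax': np.float64(0.1)}
{'n': 'scene', 'line': np.float64(-7.1), 'L': np.float64(-15.5), 'Rr': np.float64(9.3), 'phi': np.float64(-19.9), 'phic': np.float64(-0.6), 'wmax': np.float64(0.29)}
```

View pics/z4.png

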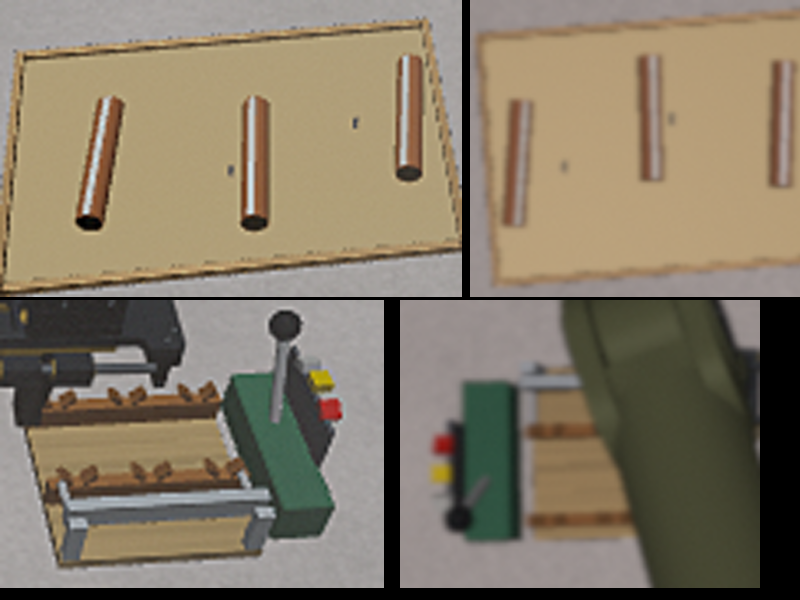

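>>> {"name": "apply_moves", "arguments": {
  "dp": [
    [0,0,0],
    [-0.0124,0.0407,0],
    [-0.0124,0.0407,0],
    [-0.0124,0.0407,0],
    [-0.0124,0.0407,0],
    [0,0,0.045],
    [0,0,0.044],
    [0,0,0],
    [0,0,0]
  ],
  "twist": [
    [0,0,0.025],
    [0,0,0],
    [0,0,0],
    [0,0,0],
    [0,0,0],
    [0,0,0],
    [0,0,0],
    [0,0,0],
    [0,0,0]
  ],
  "fingers": [1,1,1,1,1,1,1,1,1]
}}

```text
time: 25.0
position: [0.5233, -0.0582, 0.0377]
tool_rot: [3.138, -0.144, -0.002]
ft_force: [0.5, -0.2, 1.0]
grip_width: 0.005
grip_force: 0.0
```

>>> {"name": "apply_moves", "arguments": {
  "dp": [
    [0,0,0.006],
    [0,0,0.003],
    [0,0,0.002],
    [0,0,0],
    [0,-0.0025,0],
    [0,-0.0025,0],
    [0,-0.0025,0],
    [0,0,0],
    [0,0,-0.01],
    [0,0,-0.03]
  ],
  "twist": [
    [0,0,0],
    [0,0,0],
    [0,0,0],
    [0,0,0],
    [0,0,0],
    [0,0,0],
    [0,0,0],
    [0,0,0],
    [0,0,0],
    [0,0,0]
  ],
  "fingers": [1,1,1,1,1,1,1,1,1,1]
}}

```text
time: 26.0
position: [0.5223, -0.0493, 0.0652]
tool_rot: [-3.138, 0.14, 0.008]
ft_force: [-0.2, 0.1, -0.4]
grip_width: 0.004
grip_force: 0.0
```

>>> {"name": "apply_moves", "arguments": {
  "dp": [
    [0,0,0],
    [0.0111,0.0357,0],
    [0.0111,0.0357,0],
    [0.0111,0.0357,0],
    [0.0111,0.0357,0],
    [0,0,0.03],
    [0,0,0],
    [0,0,0]
  ],
  "twist": [
    [0,0,-0.08],
    [0,0,0],
    [0,0,0],
    [0,0,0],
    [0,0,0],
    [0,0,0],
    [0,0,0],
    [0,0,0]
  ],
  "fingers": [1,1,1,1,1,1,1,1]
}}

```text
time: 26.8
position: [0.5672, -0.1918, 0.0366]
tool_rot: [-3.141, 0.013, 0.002]
ft_force: [-0.2, -0.2, 0.9]
grip_width: 0.005
grip_force: 0.0
```

>>> {"name": "apply_moves", "arguments": {
  "dp": [
    [0,0,0.006],
    [0,0,0.003],
    [0,0,0.001],
    [0,0,0],
    [0,-0.0025,0],
    [0,-0.003,0],
    [0,0,0],
    [0,0,-0.01],
    [0,0,-0.05],
    [0,-0.03,-0.04]
  ],
  "twist": [
    [0,0,0],
    [0,0,0],
    [0,0,0],
    [0,0,0],
    [0,0,0],
    [0,0,0],
    [0,0,0],
    [0,0,0],
    [0,0,0],
    [0,0,0]
  ],
  "fingers": [1,1,1,1,1,1,1,1,1,1]
}}

```text
time: 27.8
position: [0.5672, -0.162, 0.1284]
tool_rot: [3.139, -0.025, 0.0]
ft_force: [1.9, -1.3, 0.2]
grip_width: 0.009
grip_force: 0.0
```

>>> {"name": "apply_moves", "arguments": {
  "dp": [
    [0,-0.05,0],
    [0,-0.05,0],
    [0,-0.05,0],
    [0,-0.05,0],
    [0,-0.05,0],
    [0,0,0],
    [0,0,0]
  ],
  "twist": [
    [0,0,0],
    [0,0,0],
    [0,0,0],
    [0,0,0],
    [0,0,0],
    [0,0,0],
    [0,0,0]
  ],
  "fingers": [0.5,0.5,0.5,0.5,0.5,0.5,0.5]
}}

```text
time: 28.5
position: [0.5699, 0.0948, 0.1271]
tool_rot: [3.142, -0.007, 0.001]
ft_force: [0.4, -0.3, -0.1]
grip_width: 0.48
grip_force: 0.0
```

```bash
cat >> h.py <<'E'
from scipy.optimize import least_squares
def outline(im,n,x,y,z,yaw,off):
    t,p,_=prof(im,n,x,y,z,yaw,off,.01);tf=np.arange(-20,20.01,.1);R_=np.interp(tf,t,p[:,0])
    i=np.argmax(R_<R_[0]-20);j=len(tf)-1-np.argmax(R_[::-1]<R_[-1]-20);return (tf[i]+tf[j])/2
def pose(k,x,y,yaw,z=.016):
    # refine y,yaw by outline centres, x by end edges
    for n,q in(('top','t'),('scene','s')):
        im=cv2.imread(f'pics/{q}{k}.png')[:,:,::-1].copy()
        o=np.linspace(-.045,.045,7);yy=np.array([outline(im,n,x,y,z,yaw,a) for a in o])/1e3
        a,b=np.polyfit(o,yy,1);y1,w1=y+b,yaw+a
        # ends: profile along the axis on the tube top (z+.012)
        s=np.arange(-.09,.0901,.001);P=np.array([x,y1,z+.012])+np.outer(s,[np.cos(w1),np.sin(w1),0])
        uv=proj(n,P).astype(np.float32);g=cv2.remap(im,uv[:,:1],uv[:,1:],cv2.INTER_LINEAR)[:,0].astype(float)
        print(n,'y',round(y1,4),'yaw',round(w1,3),'R:',[int(v) for v in g[10:45:2,0]],[int(v) for v in g[-45:-10:2,0]],phi(im,n,x,y1,z,w1)['phi'])
E
python3 -c "
from h import *
look(5)
pose(5,.560,-.329,-.065);pose(5,.567,-.189,-.01);pose(5,.523,-.049,-.09)"
```

```text
[0.57030363 0.09129993 0.12666086]
scene 143 mid [ 0.5234 -0.0486] len 0.136 yaw -0.091
scene 160 mid [ 0.5605 -0.3231] len 0.137 yaw -0.104
scene 180 mid [ 0.5667 -0.189 ] len 0.131 yaw -0.019
top y -0.3264 yaw -0.06 R: [182, 182, 182, 181, 180, 173, 162, 146, 141, 152, 159, 165, 165, 165, 164, 164, 163, 163] [158, 160, 162, 163, 164, 163, 164, 164, 165, 167, 171, 175, 177, 178, 179, 179, 178, 179] -7.9
scene y -0.3278 yaw -0.069 R: [175, 176, 176, 176, 176, 177, 177, 178, 180, 185, 190, 194, 197, 196, 192, 189, 190, 187] [191, 189, 189, 182, 175, 185, 193, 189, 147, 66, 25, 2, 9, 9, 4, 34, 82, 161] -6.1
top y -0.1882 yaw -0.008 R: [184, 184, 184, 184, 184, 184, 182, 175, 165, 151, 152, 159, 163, 166, 167, 167, 167, 167] [165, 165, 165, 164, 165, 165, 165, 165, 165, 165, 166, 169, 174, 178, 180, 181, 181, 181] -0.4
scene y -0.1891 yaw -0.007 R: [175, 175, 175, 175, 176, 176, 175, 177, 180, 186, 193, 194, 194, 194, 195, 195, 195, 196] [196, 196, 197, 197, 194, 183, 180, 183, 179, 164, 99, 56, 35, 37, 42, 39, 42, 52] -2.2
top y -0.0481 yaw -0.082 R: [185, 185, 185, 185, 185, 185, 184, 179, 172, 159, 156, 161, 165, 168, 169, 170, 171, 171] [167, 167, 167, 167, 168, 167, 167, 168, 167, 167, 168, 169, 174, 179, 181, 182, 182, 182] 1.7
scene y -0.0484 yaw -0.093 R: [175, 175, 175, 175, 175, 175, 176, 176, 174, 174, 181, 188, 188, 188, 189, 189, 189, 189] [195, 195, 194, 194, 194, 195, 195, 197, 200, 205, 173, 104, 72, 55, 56, 58, 57, 56] -3.4
```

Measured: A (0.5255, -0.048) φ≈-1°, B (0.5675, -0.1886) φ≈-1.5°, C (0.5575, -0.327) φ≈-7°. I'll now grasp A 18 mm off-centre so the gripper body clears the lever knob at groove 3.

>>> {"name": "apply_moves", "arguments": {
  "dp": [
    [0,0,0],
    [-0.0036,0.0357,0],
    [-0.0036,0.0357,0],
    [-0.0036,0.0357,0],
    [-0.0036,0.0357,0],
    [0,0,0.045],
    [0,0,0.03],
    [0,0,0],
    [0,0,0]
  ],
  "twist": [
    [0,0,0.078],
    [0,0,0],
    [0,0,0],
    [0,0,0],
    [0,0,0],
    [0,0,0],
    [0,0,0],
    [0,0,0],
    [0,0,0]
  ],
  "fingers": [0.52,0.52,0.52,0.52,0.52,0.52,0.52,0.52,0.52]
}}

```text
time: 29.5
position: [0.5433, -0.0496, 0.0518]
tool_rot: [3.138, -0.14, -0.001]
ft_force: [0.3, 0.9, 1.1]
grip_width: 0.479
grip_force: 0.0
```

>>> {"name": "apply_moves", "arguments": {
  "dp": [
    [0,0,0.02],
    [0,0,0.012],
    [0,0,0.0075],
    [0,0,0],
    [0,0,0],
    [0,0,0],
    [0,0,0],
    [0,0,0],
    [0,0,0]
  ],
  "twist": [
    [0,0,0],
    [0,0,0],
    [0,0,0],
    [0,0,0],
    [0,0,0],
    [0,0,0],
    [0,0,0],
    [0,0,0],
    [0,0,0]
  ],
  "fingers": [0.52,0.52,0.52,0.52,1,1,1,1,1],
  "newtons": 30
}}

```text
time: 30.4
position: [0.5439, -0.0484, 0.0125]
tool_rot: [3.138, -0.137, 0.002]
ft_force: [-0.5, -0.7, 3.2]
grip_width: 0.267
grip_force: 30.0
```

>>> {"name": "apply_moves", "arguments": {
  "dp": [
    [0,0,-0.03],
    [0,0,-0.05],
    [0,0,-0.05],
    [0,0,0],
    [0.0015,-0.0423,0],
    [0.0015,-0.0423,0],
    [0.0015,-0.0423,0],
    [0.0015,-0.0423,0],
    [0.0015,-0.0423,0],
    [0.0015,-0.0423,0]
  ],
  "twist": [
    [0,0,0],
    [0,0,0],
    [0,0,0],
    [0,0,-0.089],
    [0,0,0],
    [0,0,0],
    [0,0,0],
    [0,0,0],
    [0,0,0],
    [0,0,0]
  ],
  "fingers": [1,1,1,1,1,1,1,1,1,1]
}}

```text
time: 31.4
position: [0.5515, 0.207, 0.1416]
tool_rot: [3.141, 0.003, -0.001]
ft_force: [1.6, -1.7, -1.0]
grip_width: 0.262
grip_force: 30.0
```

>>> {"name": "apply_moves", "arguments": {
  "dp": [
    [0.0015,-0.0423,0],
    [0.0015,-0.0423,0],
    [0,0,0],
    [0,0,0.04],
    [0,0,0],
    [0,0,0]
  ],
  "twist": [
    [0,0,0],
    [0,0,0],
    [0,0,0],
    [0,0,0],
    [0,0,0],
    [0,0,0]
  ],
  "fingers": [1,1,1,1,1,1]
}}

```text
time: 32.0
position: [0.554, 0.2889, 0.101]
tool_rot: [3.14, 0.002, -0.004]
ft_force: [0.3, -0.6, -0.7]
grip_width: 0.267
grip_force: 30.0
```

```bash
python3 - <<'E'
from h import *
s=get_image('scene');t=get_image('top');cv2.imwrite('pics/s6.png',s[:,:,::-1]);cv2.imwrite('pics/t6.png',t[:,:,::-1])
o=np.zeros((600,800,3),np.uint8);o[:,:400]=0
o[:480,:480]=crop(s,325,165,421,261,5);t5=cv2.imread('pics/t3.png')[:,:,::-1]
o[:400,490:790]=crop(t,140,145,200,225,5)
cv2.imwrite('pics/z6.png',o);print(ctrl.get_state()['position'],ctrl.get_state()['grip_width'])
E
```

```text
[0.55555718 0.2899079  0.10326851] 0.2653097259316141
```

View pics/z6.png

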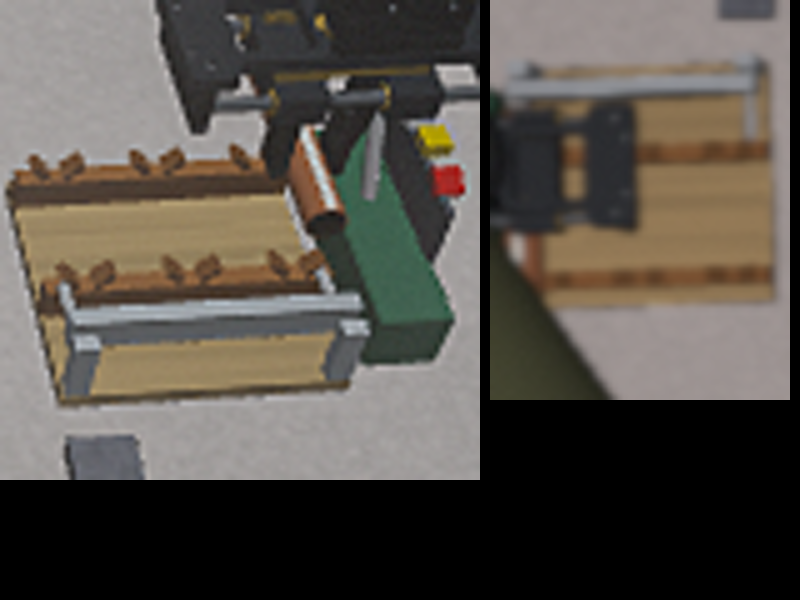

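```bash
python3 - <<'E'
from h import *
S=lambda u,v:(325+u/5-.4,165+v/5-.4);T=lambda u,v:(140+(u-490)/5-.4,145+v/5-.4)
print('front rail wedges',ray('scene',[S(85,272),S(191.5,267),S(298,261)],.045).round(4)[:,:2].tolist())
print('back rail',ray('scene',[S(54,166),S(157,160)],.045).round(4)[:,:2].tolist())
print('top rails',ray('top',[T(650,152),T(650,275),T(718,152),T(718,275)],.045).round(4)[:,:2].tolist())
for p in [(.580,.166,.045),(.496,.166,.045)]: print(proj('scene',p),proj('top',p))
# colour centroids of marks
for n,k in(('top','t5'),('scene','s5')):
    im=cv2.imread(f'pics/{k}.png');h=cv2.cvtColor(im,cv2.COLOR_BGR2HSV).astype(int)
    for nm,lo,hi in(('yel',24,34),('red',-1,4)):
        m=(h[...,0]>lo)&(h[...,0]<hi)&(h[...,1]>190)&(h[...,2]>110)
        m[:170]=0;m[220:]=0;m[:,:100 if n=='top' else 390]=0;m[:,(140 if n=='top' else 430):]=0
        v,u=np.nonzero(m);print(n,nm,len(u),(u.mean(),v.mean()) if len(u) else '', ray(n,(u.mean(),v.mean()),.098) if len(u) else '')
E
```

```text
front rail wedges [[0.5798, 0.1679], [0.5804, 0.2303], [0.5802, 0.2933]]
back rail [[0.4977, 0.1665], [0.4971, 0.23]]
top rails [[0.5795, 0.222], [0.4972, 0.2232], [0.5783, 0.1765], [0.4959, 0.1778]]
[[340.96597024 219.08551923]] [[188.33136157 174.41230787]]
[[335.10908746 197.39180895]] [[188.7496867 199.4842259]]
top yel 10 (np.float64(121.3), np.float64(187.8)) [[0.5371931  0.37273517 0.098     ]]
top red 9 (np.float64(122.0), np.float64(180.0)) [[0.56225332 0.37032581 0.098     ]]
scene yel 16 (np.float64(411.75), np.float64(191.875)) [[0.53599193 0.37468223 0.098     ]]
scene red 8 (np.float64(415.125), np.float64(200.125)) [[0.56776857 0.37376227 0.098     ]]
```

>>> {"name": "apply_moves", "arguments": {
  "dp": [
    [0,-0.0015,0.02],
    [0,0,0.015],
    [0,0,0.01],
    [0,0,0.006],
    [0,0,0.002],
    [0,0,0],
    [0,0,0]
  ],
  "twist": [
    [0,0,0],
    [0,0,0],
    [0,0,0],
    [0,0,0],
    [0,0,0],
    [0,0,0],
    [0,0,0]
  ],
  "fingers": [1,1,1,1,1,1,1]
}}

```text
time: 32.8
position: [0.555, 0.2918, 0.0493]
tool_rot: [-3.141, -0.003, -0.001]
ft_force: [-0.7, 0.7, -1.3]
grip_width: 0.267
grip_force: 30.0
```

>>> {"name": "apply_moves", "arguments": {
  "dp": [
    [0.001,0,0.0008],
    [0,0,0.0007],
    [0,0,0],
    [0,0,0]
  ],
  "twist": [
    [0,0,0],
    [0,0,0],
    [0,0,0],
    [0,0,0]
  ],
  "fingers": [1,1,1,1]
}}

```text
time: 33.2
position: [0.5559, 0.2925, 0.0485]
tool_rot: [-3.141, -0.004, -0.001]
ft_force: [-2.1, 0.9, 5.6]
grip_width: 0.265
grip_force: 30.0
```

>>> {"name": "apply_moves", "arguments": {
  "dp": [
    [0,0,0],
    [0,0,0],
    [0,0,0],
    [0,0,-0.02],
    [0,0,-0.04],
    [0,0,-0.04],
    [0,0.04,0],
    [0,0.05,0],
    [0,0.05,0],
    [0,0.05,0]
  ],
  "twist": [
    [0,0,0],
    [0,0,0],
    [0,0,0],
    [0,0,0],
    [0,0,0],
    [0,0,0],
    [0,0,0],
    [0,0,0],
    [0,0,0],
    [0,0,0]
  ],
  "fingers": [0.6,0.6,0.6,0.6,0.6,0.6,0.6,0.6,0.6,0.6]
}}

```text
time: 34.2
position: [0.5559, 0.0994, 0.1473]
tool_rot: [3.141, 0.003, 0.001]
ft_force: [1.2, 0.5, 0.2]
grip_width: 0.398
grip_force: 0.0
```

>>> {"name": "apply_moves", "arguments": {
  "dp": [
    [0,0.03,0],
    [0,0.02,0],
    [0,0,0]
  ],
  "twist": [
    [0,0,0],
    [0,0,0],
    [0,0,0]
  ],
  "fingers": [0.52,0.52,0.52]
}}

```text
time: 34.5
position: [0.5563, 0.0466, 0.147]
tool_rot: [3.139, -0.008, -0.001]
ft_force: [0.1, 0.8, 0.1]
grip_width: 0.471
grip_force: 0.0
```

```bash
python3 -c "
from h import *
look(7)
pose(7,.5575,-.327,-.066);pose(7,.5675,-.1886,-.008);phis(7,.538,.2915,.052,0)"
```

```text
[0.55612005 0.05183055 0.14725381]
scene 160 mid [ 0.5598 -0.3229] len 0.136 yaw -0.102
scene 178 mid [ 0.5659 -0.1889] len 0.132 yaw -0.023
top y -0.3259 yaw -0.061 R: [181, 181, 181, 181, 181, 180, 175, 166, 149, 139, 150, 158, 163, 164, 165, 164, 163, 162] [156, 156, 156, 158, 160, 161, 161, 161, 162, 162, 165, 169, 174, 176, 178, 178, 178, 178] -8.1
scene y -0.3276 yaw -0.069 R: [174, 174, 175, 176, 174, 174, 175, 176, 177, 178, 181, 187, 191, 195, 196, 192, 187, 188] [196, 192, 187, 187, 183, 175, 181, 192, 188, 163, 83, 35, 6, 6, 7, 5, 24, 58] -6.3
top y -0.1882 yaw -0.009 R: [184, 183, 183, 183, 183, 183, 180, 173, 161, 147, 153, 159, 164, 166, 166, 166, 167, 167] [164, 164, 164, 164, 164, 164, 164, 164, 164, 164, 166, 169, 175, 178, 180, 180, 180, 180] -0.4
scene y -0.1891 yaw -0.007 R: [174, 175, 175, 175, 175, 175, 175, 177, 179, 186, 192, 192, 191, 193, 194, 195, 195, 195] [195, 195, 195, 195, 190, 180, 179, 181, 176, 146, 81, 50, 33, 40, 42, 36, 41, 58] -2.4
{'n': 'top', 'line': np.float64(6.3), 'L': np.float64(-11.5), 'Rr': np.float64(20.0), 'phi': np.float64(-4.8), 'phic': np.float64(-14.8), 'wmax': np.float64(0.12)}
{'n': 'scene', 'line': np.float64(6.9), 'L': np.float64(-12.8), 'Rr': np.float64(20.0), 'phi': np.float64(-9.2), 'phic': np.float64(-25.2), 'wmax': np.float64(0.3)}
```

View pics/z7.png

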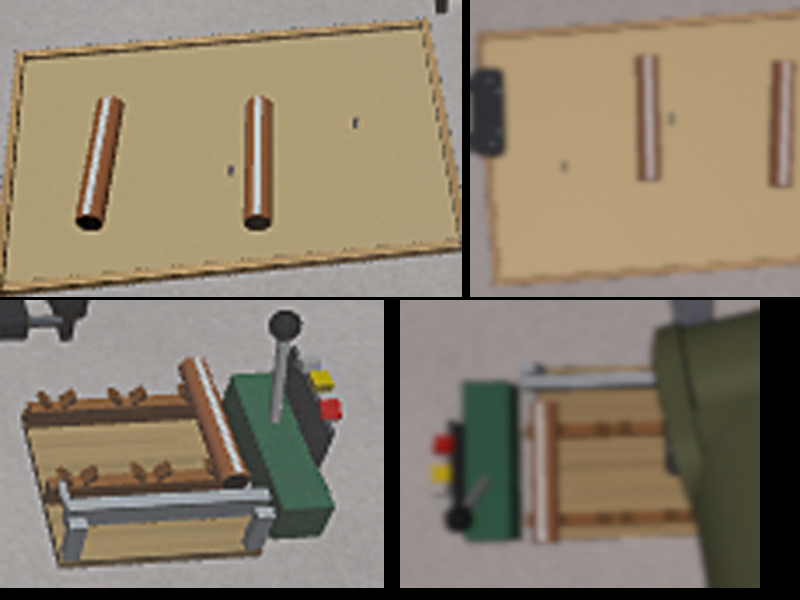

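A is fully down in groove 3 with its line roughly up (scene crop (215,415)), and B and C are unmoved. I'll measure A's roll and end positions more finely.

```bash
cat >> h.py <<'E'
def jigtube(k,x,y,z=.052,names=('top','scene')):
    for n in names:
        im=cv2.imread(f'pics/{n[0]}{k}.png')[:,:,::-1].copy()
        t,p,ph=prof(im,n,x,y,z,0.,0,.03);w=np.clip(p[:,2]/p[:,0]-.7,0,None);w[abs(t)>11]=0
        print(n,'phic',np.degrees(ph).round(1),'line',(w*t).sum()/w.sum());print(' R',p[::1,0].astype(int).tolist());print(' B/R',(100*p[:,2]/p[:,0]).astype(int).tolist())
        s=np.arange(-.08,.0801,.001);P=np.array([x,y,z+.012])+np.outer(s,[1,0,0]);uv=proj(n,P).astype(np.float32)
        g=cv2.remap(im,uv[:,:1],uv[:,1:],cv2.INTER_LINEAR)[:,0].astype(int)
        print(' near end -80..-50',(g[0:31:2].sum(1)//3).tolist(),' far 50..80',(g[130::2].sum(1)//3).tolist())
E
python3 -c "
from h import *
jigtube(7,.538,.2915)"
```

```text
top phic -14.8 line 6.441372155224527
 R [141, 141, 141, 140, 139, 138, 135, 130, 125, 120, 114, 108, 104, 106, 107, 109, 114, 119, 124, 130, 137, 143, 149, 155, 161, 164, 163, 161, 159, 152, 145, 138, 137, 136, 135, 137, 140, 142, 140, 135, 130]
 B/R [58, 58, 58, 58, 58, 58, 57, 57, 56, 55, 53, 51, 49, 47, 45, 44, 46, 49, 51, 58, 64, 70, 75, 79, 84, 86, 86, 86, 85, 82, 79, 75, 77, 79, 81, 84, 87, 90, 91, 92, 93]
 near end -80..-50 [149, 148, 147, 146, 147, 146, 142, 135, 126, 134, 142, 147, 149, 148, 144, 140]  far 50..80 [136, 133, 132, 131, 132, 130, 127, 120, 113, 109, 103, 96, 84, 83, 88, 111]
scene phic -25.2 line 6.920337629704968
 R [133, 133, 134, 134, 134, 135, 135, 128, 114, 98, 88, 89, 97, 107, 115, 122, 128, 132, 135, 137, 138, 138, 140, 145, 156, 170, 182, 189, 188, 178, 162, 138, 111, 88, 76, 72, 70, 67, 64, 62, 61]
 B/R [63, 63, 63, 63, 63, 63, 63, 64, 64, 64, 63, 60, 57, 54, 52, 51, 51, 50, 49, 48, 46, 44, 47, 59, 76, 93, 102, 104, 100, 89, 75, 62, 57, 65, 82, 95, 101, 102, 101, 100, 100]
 near end -80..-50 [159, 159, 160, 159, 158, 159, 161, 155, 151, 155, 165, 173, 174, 174, 170, 166]  far 50..80 [154, 153, 164, 164, 170, 171, 158, 133, 93, 58, 42, 45, 43, 38, 47, 64]
```

>>> {"name": "apply_moves", "arguments": {
  "dp": [
    [0,-0.048,0],
    [0,-0.048,0],
    [0,-0.048,0],
    [0,-0.048,0],
    [0,-0.048,0],
    [0,0,0],
    [0,0,0.04],
    [0,0,0.03],
    [0,0,0],
    [0,0,0]
  ],
  "twist": [
    [0,0,0],
    [0,0,0],
    [0,0,0],
    [0,0,0],
    [0,0,0],
    [0,0,0],
    [0,0,0],
    [0,0,0],
    [0,0,0],
    [0,0,0]
  ],
  "fingers": [0.6,0.6,0.6,0.6,0.6,0.6,0.6,0.6,0.6,0.6]
}}

```text
time: 35.6
position: [0.555, 0.2927, 0.0775]
tool_rot: [-3.141, -0.005, 0.002]
ft_force: [0.3, 0.3, 0.4]
grip_width: 0.405
grip_force: 0.0
```

>>> {"name": "apply_moves", "arguments": {
  "dp": [
    [0,0,0.019],
    [0,0,0.01],
    [0,0,0],
    [0,0,0],
    [0,0,0],
    [0,0,0],
    [0,0,0],
    [-0.001,0,-0.012],
    [0,0,0],
    [0,0,0]
  ],
  "twist": [
    [0,0,0],
    [0,0,0],
    [0,0,0],
    [0,0,0],
    [0,0,0],
    [0,0,0],
    [0,0,0],
    [0,0,0],
    [0.148,0,0],
    [0,0,0]
  ],
  "fingers": [0.6,0.6,0.6,1,1,1,1,1,1,1]
}}

```text
time: 36.6
position: [0.5569, 0.2845, 0.06]
tool_rot: [-2.997, 0.01, -0.001]
ft_force: [1.1, -2.8, -2.0]
grip_width: 0.266
grip_force: 30.0
```

>>> {"name": "apply_moves", "arguments": {
  "dp": [
    [0,0.001,0.0065],
    [0,0.0005,0.003],
    [0,0.0003,0.002],
    [0,0,0],
    [0,0,0]
  ],
  "twist": [
    [0,0,0],
    [0,0,0],
    [0,0,0],
    [0,0,0],
    [0,0,0]
  ],
  "fingers": [1,1,1,1,1]
}}

```text
time: 37.1
position: [0.5542, 0.293, 0.0495]
tool_rot: [-2.994, -0.007, 0.001]
ft_force: [-1.1, -2.0, 5.2]
grip_width: 0.268
grip_force: 30.0
```

>>> {"name": "apply_moves", "arguments": {
  "dp": [
    [0,0,0],
    [0,0,0],
    [0,0,0],
    [0,-0.003,-0.02],
    [0,-0.006,-0.04],
    [0,0,0],
    [0,0,-0.04],
    [0.0014,0.0484,0],
    [0.0014,0.0484,0],
    [0.0014,0.0484,0]
  ],
  "twist": [
    [0,0,0],
    [0,0,0],
    [0,0,0],
    [0,0,0],
    [0,0,0],
    [-0.148,0,0],
    [0,0,0],
    [0,0,0],
    [0,0,0],
    [0,0,0]
  ],
  "fingers": [0.6,0.6,0.6,0.6,0.6,0.6,0.6,0.5,0.5,0.5]
}}

```text
time: 38.1
position: [0.559, 0.1456, 0.1495]
tool_rot: [3.141, 0.006, 0.001]
ft_force: [0.2, -0.4, 0.4]
grip_width: 0.493
grip_force: 0.0
```

>>> {"name": "apply_moves", "arguments": {
  "dp": [
    [0.0014,0.0484,0],
    [0.0014,0.0484,0],
    [0,0,0]
  ],
  "twist": [
    [0,0,0],
    [0,0,0],
    [0,0,0]
  ],
  "fingers": [0.5,0.5,0.5]
}}

```text
time: 38.4
position: [0.5625, 0.0398, 0.1489]
tool_rot: [3.136, -0.016, -0.001]
ft_force: [0.5, 0.1, 0.8]
grip_width: 0.5
grip_force: 0.0
```

```bash
python3 -c "
from h import *
look(8)
phis(8,.5575,-.327,.016,-.066);phis(8,.5675,-.1886,.016,-.008)
jigtube(8,.538,.2915,names=['top','scene'])"
```

```text
[0.56215432 0.04814274 0.14918275]
scene 163 mid [ 0.5606 -0.323 ] len 0.137 yaw -0.102
scene 181 mid [ 0.5661 -0.189 ] len 0.132 yaw -0.02
{'n': 'top', 'line': np.float64(-3.0), 'L': np.float64(-12.9), 'Rr': np.float64(14.4), 'phi': np.float64(-7.5), 'phic': np.float64(10.5), 'wmax': np.float64(0.14)}
{'n': 'scene', 'line': np.float64(-5.0), 'L': np.float64(-13.4), 'Rr': np.float64(12.1), 'phi': np.float64(-6.3), 'phic': np.float64(14.8), 'wmax': np.float64(0.31)}
{'n': 'top', 'line': np.float64(-1.1), 'L': np.float64(-13.4), 'Rr': np.float64(13.5), 'phi': np.float64(-0.4), 'phic': np.float64(5.2), 'wmax': np.float64(0.15)}
{'n': 'scene', 'line': np.float64(-2.0), 'L': np.float64(-13.6), 'Rr': np.float64(12.4), 'phi': np.float64(-2.5), 'phic': np.float64(4.0), 'wmax': np.float64(0.32)}
top phic -14.8 line 4.277489286861305
 R [142, 142, 142, 141, 140, 138, 135, 130, 125, 120, 114, 108, 104, 106, 108, 110, 116, 123, 129, 137, 145, 154, 159, 163, 167, 166, 161, 156, 150, 143, 137, 130, 131, 132, 133, 136, 139, 142, 140, 135, 129]
 B/R [58, 58, 58, 58, 58, 58, 57, 57, 56, 55, 53, 51, 4
[... 201 characters left out ...]
51, 152, 153]  far 50..80 [158, 160, 162, 162, 161, 155, 146, 128, 116, 108, 103, 96, 84, 83, 88, 111]
scene phic -25.2 line 5.254235051450113
 R [133, 133, 134, 134, 134, 135, 135, 128, 114, 99, 88, 89, 97, 107, 115, 122, 127, 130, 133, 134, 136, 140, 152, 167, 180, 188, 189, 183, 172, 158, 145, 129, 109, 89, 77, 72, 70, 66, 63, 62, 61]
 B/R [63, 63, 63, 63, 63, 63, 64, 64, 64, 65, 63, 60, 57, 54, 52, 50, 49, 48, 47, 45, 46, 56, 73, 91, 101, 105, 103, 96, 83, 66, 53, 48, 53, 67, 85, 98, 103, 103, 102, 100, 99]
 near end -80..-50 [159, 159, 160, 159, 158, 156, 154, 169, 188, 194, 198, 199, 197, 197, 197, 198]  far 50..80 [196, 195, 198, 191, 188, 182, 158, 85, 36, 41, 45, 46, 43, 41, 57, 83]
```

>>> {"name": "apply_moves", "arguments": {
  "dp": [
    [0.001,0.0477,0],
    [0.001,0.0477,0],
    [0.001,0.0477,0],
    [0.001,0.0477,0],
    [0.001,0.0477,0],
    [0,0,0.04],
    [0,0,0.04],
    [0,0,0.02],
    [0,0,0],
    [0,0,0]
  ],
  "twist": [
    [0,0,0.008],
    [0,0,0],
    [0,0,0],
    [0,0,0],
    [0,0,0],
    [0,0,0],
    [0,0,0],
    [0,0,0],
    [0,0,0],
    [0,0,0]
  ],
  "fingers": [0.5,0.5,0.5,0.5,0.5,0.5,0.5,0.5,0.5,0.5]
}}

```text
time: 39.5
position: [0.567, -0.1871, 0.0498]
tool_rot: [-3.141, 0.005, -0.001]
ft_force: [-0.3, 0.3, 0.1]
grip_width: 0.498
grip_force: 0.0
```

>>> {"name": "apply_moves", "arguments": {
  "dp": [
    [0,0.003,0.02],
    [0,0,0.012],
    [0,0,0.0085],
    [0,0,0],
    [0,0,0],
    [0,0,0],
    [0,0,0],
    [0,0,0],
    [0,0,0]
  ],
  "twist": [
    [0,0,0],
    [0,0,0],
    [0,0,0],
    [0,0,0],
    [0,0,0],
    [0,0,0],
    [0,0,0],
    [0,0,0],
    [0,0,0]
  ],
  "fingers": [0.5,0.5,0.5,0.5,1,1,1,1,1]
}}

```text
time: 40.4
position: [0.5665, -0.192, 0.0095]
tool_rot: [3.141, -0.01, 0.002]
ft_force: [0.3, 0.9, 1.8]
grip_width: 0.266
grip_force: 30.0
```

>>> {"name": "apply_moves", "arguments": {
  "dp": [
    [0,0,-0.03],
    [0,0,-0.05],
    [0,0,-0.05],
    [-0.0033,-0.0468,0],
    [-0.0033,-0.0468,0],
    [-0.0033,-0.0468,0],
    [-0.0033,-0.0468,0],
    [-0.0033,-0.0468,0],
    [-0.0033,-0.0468,0],
    [-0.0033,-0.0468,0]
  ],
  "twist": [
    [0,0,0],
    [0,0,0],
    [0,0,-0.008],
    [0,0,0],
    [0,0,0],
    [0,0,0],
    [0,0,0],
    [0,0,0],
    [0,0,0],
    [0,0,0]
  ],
  "fingers": [1,1,1,1,1,1,1,1,1,1]
}}

```text
time: 41.4
position: [0.5417, 0.1371, 0.1388]
tool_rot: [3.141, 0.002, -0.0]
ft_force: [1.0, -0.2, -2.7]
grip_width: 0.267
grip_force: 30.0
```

>>> {"name": "apply_moves", "arguments": {
  "dp": [
    [-0.0033,-0.0468,0],
    [-0.0033,-0.0468,0],
    [0,0,0],
    [0,0,0.04],
    [0,0,0.02],
    [0,0,0],
    [0,0,0]
  ],
  "twist": [
    [0,0,0],
    [0,0,0],
    [0,0,0],
    [0,0,0],
    [0,0,0],
    [0,0,0],
    [0,0,0]
  ],
  "fingers": [1,1,1,1,1,1,1]
}}

```text
time: 42.1
position: [0.5356, 0.229, 0.079]
tool_rot: [3.142, 0.003, -0.001]
ft_force: [0.4, -0.5, -1.0]
grip_width: 0.265
grip_force: 30.0
```

>>> {"name": "apply_moves", "arguments": {
  "dp": [
    [0.0015,-0.001,0.02],
    [0,0,0.01],
    [0,0,0.002],
    [0,0,0.0008],
    [0,0,0.0007],
    [0,0,0],
    [0,0,0]
  ],
  "twist": [
    [0,0,0],
    [0,0,0],
    [0,0,0],
    [0,0,0],
    [0,0,0],
    [0,0,0],
    [0,0,0]
  ],
  "fingers": [1,1,1,1,1,1,1]
}}

```text
time: 42.8
position: [0.5374, 0.2303, 0.0459]
tool_rot: [-3.141, -0.003, -0.001]
ft_force: [-0.3, 0.0, -0.8]
grip_width: 0.264
grip_force: 30.0
```

>>> {"name": "apply_moves", "arguments": {
  "dp": [
    [0,0,0.0008],
    [0,0,0.0007],
    [0,0,0]
  ],
  "twist": [
    [0,0,0],
    [0,0,0],
    [0,0,0]
  ],
  "fingers": [1,1,1]
}}

```text
time: 43.1
position: [0.5376, 0.2305, 0.0455]
tool_rot: [3.141, 0.003, 0.002]
ft_force: [-2.4, -0.8, 8.0]
grip_width: 0.267
grip_force: 30.0
```

>>> {"name": "apply_moves", "arguments": {
  "dp": [
    [0,0,0],
    [0,0,0],
    [0,0,0],
    [0,0,-0.02],
    [0,0,-0.04],
    [0,0,-0.04],
    [0.002,0.0484,0],
    [0.002,0.0484,0],
    [0.002,0.0484,0],
    [0.002,0.0484,0]
  ],
  "twist": [
    [0,0,0],
    [0,0,0],
    [0,0,0],
    [0,0,0],
    [0,0,0],
    [0,0,0],
    [0,0,0],
    [0,0,0],
    [0,0,0],
    [0,0,0]
  ],
  "fingers": [0.6,0.6,0.6,0.6,0.6,0.6,0.6,0.5,0.5,0.5]
}}

```text
time: 44.1
position: [0.5453, 0.0347, 0.144]
tool_rot: [3.141, 0.003, 0.001]
ft_force: [0.1, 0.4, 0.0]
grip_width: 0.49
grip_force: 0.0
```

>>> {"name": "apply_moves", "arguments": {
  "dp": [
    [0,0.04,0],
    [0,0.03,0],
    [0,0,0]
  ],
  "twist": [
    [0,0,0],
    [0,0,0.066],
    [0,0,0]
  ],
  "fingers": [0.5,0.5,0.5]
}}

```text
time: 44.4
position: [0.5452, -0.0399, 0.1435]
tool_rot: [3.137, -0.117, -0.001]
ft_force: [-0.9, 0.2, -0.6]
grip_width: 0.502
grip_force: 0.0
```

```bash
python3 -c "
from h import *
look(9)
pose(9,.5575,-.327,-.066)
jigtube(9,.538,.2295)"
```

```text
[ 0.54540906 -0.03382482  0.1436655 ]
scene 186 mid [ 0.5605 -0.3251] len 0.13 yaw -0.104
top y -0.3259 yaw -0.062 R: [181, 181, 181, 181, 181, 179, 174, 165, 148, 138, 149, 157, 164, 165, 165, 164, 163, 161] [157, 156, 157, 159, 161, 161, 161, 162, 162, 163, 165, 169, 173, 176, 177, 177, 177, 177] -7.9
scene y -0.3276 yaw -0.069 R: [171, 171, 172, 172, 171, 171, 173, 173, 173, 174, 178, 182, 186, 189, 192, 188, 184, 184] [192, 188, 183, 184, 180, 172, 177, 187, 184, 161, 83, 34, 2, 3, 4, 4, 24, 58] -6.3
top phic -12.3 line 1.4864086622546726
 R [140, 140, 139, 138, 137, 134, 130, 127, 122, 116, 111, 108, 109, 110, 113, 121, 129, 138, 146, 154, 162, 165, 165, 166, 162, 156, 149, 142, 136, 131, 125, 125, 124, 124, 127, 130, 133, 135, 137, 138, 139]
 B/R [58, 58, 58, 58, 58, 57, 57, 57, 56, 55, 54, 53, 54, 55, 58, 64, 70, 75, 79, 83, 86, 87, 87, 87, 85, 80, 74, 68, 63, 57, 51, 51, 51, 51, 53, 55, 56, 57, 57, 57, 58]
 near end -80..-50 [148, 148, 148, 148, 148, 147, 145, 139, 134, 132, 146, 155, 160, 161, 161, 160]  far 50..80 [154, 154, 154, 155, 155, 155, 154, 149, 137, 125, 112, 102, 91, 81, 91, 108]
scene phic -21.8 line 2.9112425218086115
 R [129, 130, 131, 132, 132, 133, 131, 124, 111, 97, 89, 92, 100, 108, 116, 121, 124, 126, 131, 140, 155, 169, 180, 185, 183, 175, 163, 150, 141, 136, 132, 127, 119, 115, 117, 123, 127, 127, 128, 128, 127]
 B/R [63, 63, 63, 63, 63, 63, 63, 63, 64, 64, 62, 59, 55, 52, 50, 49, 47, 45, 49, 63, 81, 96, 103, 105, 101, 93, 79, 62, 50, 45, 45, 48, 52, 57, 61, 63, 63, 63, 62, 62, 62]
 near end -80..-50 [155, 155, 155, 156, 156, 157, 157, 163, 165, 164, 167, 172, 186, 196, 185, 176]  far 50..80 [168, 177, 197, 188, 182, 175, 169, 165, 122, 50, 39, 44, 41, 40, 43, 79]
```

>>> {"name": "apply_moves", "arguments": {
  "dp": [
    [0.0053,0.0487,0],
    [0.0053,0.0487,0],
    [0.0053,0.0487,0],
    [0.0053,0.0487,0],
    [0.0053,0.0487,0],
    [0.0053,0.0487,0],
    [0,0,0.04],
    [0,0,0.04],
    [0,0,0.014],
    [0,0,0]
  ],
  "twist": [
    [0,0,0],
    [0,0,0],
    [0,0,0],
    [0,0,0],
    [0,0,0],
    [0,0,0],
    [0,0,0],
    [0,0,0],
    [0,0,0],
    [0,0,0]
  ],
  "fingers": [0.5,0.5,0.5,0.5,0.5,0.5,0.5,0.5,0.5,0.5]
}}

```text
time: 45.5
position: [0.5577, -0.3241, 0.0473]
tool_rot: [-3.137, 0.096, 0.007]
ft_force: [-0.1, 0.2, 0.7]
grip_width: 0.499
grip_force: 0.0
```

>>> {"name": "apply_moves", "arguments": {
  "dp": [
    [0,0,0]
  ],
  "twist": [
    [0,0,0]
  ],
  "fingers": [0.5]
}}

```text
time: 45.6
position: [0.5602, -0.3262, 0.0514]
tool_rot: [3.14, -0.098, 0.003]
ft_force: [1.0, -1.5, 1.3]
grip_width: 0.499
grip_force: 0.0
```

>>> {"name": "apply_moves", "arguments": {
  "dp": [
    [0,0.001,0.02],
    [0,0,0.012],
    [0,0,0.008],
    [0,0,0],
    [0,0,0]
  ],
  "twist": [
    [0,0,0],
    [0,0,0],
    [0,0,0],
    [0,0,0],
    [0,0,0]
  ],
  "fingers": [0.5,0.5,0.5,0.5,0.5]
}}

```text
time: 46.1
position: [0.5589, -0.3281, 0.0106]
tool_rot: [3.14, -0.101, 0.001]
ft_force: [0.2, -0.1, -0.7]
grip_width: 0.505
grip_force: 0.0
```

>>> {"name": "apply_moves", "arguments": {
  "dp": [
    [0,-0.0006,0.0005],
    [0,0,0],
    [0,0,0],
    [0,0,0],
    [0,0,0],
    [0,0,0]
  ],
  "twist": [
    [0,0,0],
    [0,0,0],
    [0,0,0],
    [0,0,0],
    [0,0,0],
    [0,0,0]
  ],
  "fingers": [0.5,1,1,1,1,1]
}}

```text
time: 46.7
position: [0.5586, -0.3275, 0.0096]
tool_rot: [3.14, -0.101, 0.0]
ft_force: [0.3, 0.4, 0.3]
grip_width: 0.267
grip_force: 30.0
```

>>> {"name": "apply_moves", "arguments": {
  "dp": [
    [0,0,-0.03],
    [0,0,-0.05],
    [0,0,-0.05],
    [0,0,0],
    [-0.0018,-0.0451,0],
    [-0.0018,-0.0451,0],
    [-0.0018,-0.0451,0],
    [-0.0018,-0.0451,0],
    [-0.0018,-0.0451,0],
    [-0.0018,-0.0451,0]
  ],
  "twist": [
    [0,0,0],
    [0,0,0],
    [0,0,0],
    [0,0,-0.066],
    [0,0,0],
    [0,0,0],
    [0,0,0],
    [0,0,0],
    [0,0,0],
    [0,0,0]
  ],
  "fingers": [1,1,1,1,1,1,1,1,1,1]
}}

```text
time: 47.7
position: [0.5467, -0.0551, 0.1393]
tool_rot: [3.141, 0.003, -0.0]
ft_force: [1.2, 0.2, -1.2]
grip_width: 0.266
grip_force: 30.0
```

>>> {"name": "apply_moves", "arguments": {
  "dp": [
    [-0.0018,-0.0451,0],
    [-0.0018,-0.0451,0],
    [-0.0018,-0.0451,0],
    [-0.0018,-0.0451,0],
    [-0.0018,-0.0451,0],
    [0,0,0],
    [0,0,0.04],
    [0,0,0.02],
    [0,0,0],
    [0,0,0]
  ],
  "twist": [
    [0,0,0],
    [0,0,0],
    [0,0,0],
    [0,0,0],
    [0,0,0],
    [0,0,0],
    [0,0,0],
    [0,0,0],
    [0,0,0],
    [0,0,0]
  ],
  "fingers": [1,1,1,1,1,1,1,1,1,1]
}}

```text
time: 48.7
position: [0.5379, 0.1686, 0.0796]
tool_rot: [-3.142, -0.003, 0.001]
ft_force: [-0.3, 1.1, -0.9]
grip_width: 0.266
grip_force: 30.0
```

>>> {"name": "apply_moves", "arguments": {
  "dp": [
    [0.001,0,0.02],
    [0,0,0.01],
    [0,0,0.002],
    [0,0,0.001],
    [0,0,0.001],
    [0,0,0.0006],
    [0,0,0],
    [0,0,0]
  ],
  "twist": [
    [0,0,0],
    [0,0,0],
    [0,0,0],
    [0,0,0],
    [0,0,0],
    [0,0,0],
    [0,0,0],
    [0,0,0]
  ],
  "fingers": [1,1,1,1,1,1,1,1]
}}

```text
time: 49.5
position: [0.5395, 0.1687, 0.0457]
tool_rot: [3.141, 0.003, 0.002]
ft_force: [-0.0, -1.1, 5.2]
grip_width: 0.268
grip_force: 30.0
```

>>> {"name": "apply_moves", "arguments": {
  "dp": [
    [0,0,0],
    [0,0,0],
    [0,0,0],
    [0,0,-0.02],
    [0,0,-0.04],
    [0,0,-0.04],
    [0,0.05,0],
    [0,0.05,0],
    [0,0.05,0],
    [0,0.05,0]
  ],
  "twist": [
    [0,0,0],
    [0,0,0],
    [0,0,0],
    [0,0,0],
    [0,0,0],
    [0,0,0],
    [0,0,0],
    [0,0,0],
    [0,0,0],
    [0,0,0]
  ],
  "fingers": [0.6,0.6,0.6,0.6,0.6,0.6,0.6,0.6,0.6,0.6]
}}

```text
time: 50.5
position: [0.5388, -0.0331, 0.1449]
tool_rot: [3.141, 0.004, 0.001]
ft_force: [1.0, -0.4, 0.3]
grip_width: 0.398
grip_force: 0.0
```

>>> {"name": "apply_moves", "arguments": {
  "dp": [
    [0,0.05,0],
    [0,0.05,0],
    [0,0,0]
  ],
  "twist": [
    [0,0,0],
    [0,0,0],
    [0,0,0]
  ],
  "fingers": [0.6,0.6,0.6]
}}

```text
time: 50.8
position: [0.5379, -0.1411, 0.1442]
tool_rot: [3.137, -0.017, -0.002]
ft_force: [0.4, 0.2, -0.1]
grip_width: 0.398
grip_force: 0.0
```

```bash
python3 - <<'E'
from h import *
s=get_image('scene');t=get_image('top');cv2.imwrite('pics/s10.png',s[:,:,::-1]);cv2.imwrite('pics/t10.png',t[:,:,::-1])
o=np.zeros((490,790,3),np.uint8)
o[:480,:480]=crop(s,325,165,421,261,5);o[:400,490:790]=crop(t,140,145,200,225,5)
cv2.imwrite('pics/z10.png',o);print(ctrl.get_state()['position'])
jigtube(10,.538,.1675);jigtube(10,.538,.2295);jigtube(10,.538,.2915)
E
```

```text
[ 0.53892041 -0.13279013  0.1443645 ]
top phic -9.8 line 2.55629403975536
 R [141, 140, 140, 140, 138, 137, 135, 131, 126, 122, 118, 114, 110, 110, 114, 119, 124, 133, 142, 151, 158, 164, 169, 169, 166, 162, 156, 148, 139, 131, 127, 123, 120, 121, 123, 125, 129, 132, 135, 138, 139]
 B/R [58, 58, 58, 58, 58, 58, 58, 57, 56, 55, 54, 52, 50, 50, 55, 58, 63, 70, 77, 82, 86, 88, 91, 90, 89, 87, 83, 77, 71, 64, 59, 55, 51, 52, 53, 55, 56, 57, 57, 58, 58]
 near end -80..-50 [148, 148, 149, 149, 149, 148, 148, 146, 142, 135, 135, 144, 149, 151, 151, 151]  far 50..80 [153, 151, 150, 150, 150, 150, 149, 145, 136, 125, 115, 105, 96, 92, 93, 116]
scene phic -18.3 line 3.531453390495337
 R [132, 132, 132, 132, 132, 133, 132, 126, 115, 103, 97, 100, 107, 115, 122, 127, 130, 132, 135, 142, 154, 169, 182, 188, 189, 184, 173, 160, 147, 138, 132, 125, 120, 119, 123, 128, 131, 131, 131, 130, 130]
 B/R [64, 64, 64, 64, 64, 64, 64, 65, 66, 66, 64, 60, 57, 54, 53, 51, 49, 47, 48, 56, 72, 88, 99, 104, 104, 99, 88, 73, 59, 50, 47, 49, 53, 58, 61, 63, 64, 64, 63, 64, 64]
 near end -80..-50 [163, 161, 160, 15
[... 1864 characters left out ...]
51, 153, 153]  far 50..80 [159, 161, 161, 161, 162, 156, 146, 128, 116, 108, 102, 96, 84, 83, 88, 111]
scene phic -25.2 line 5.254388700856156
 R [133, 132, 132, 133, 133, 134, 134, 128, 113, 98, 88, 88, 96, 106, 114, 121, 126, 129, 131, 132, 134, 139, 150, 165, 179, 187, 188, 182, 170, 157, 144, 128, 108, 88, 76, 72, 69, 66, 63, 62, 61]
 B/R [63, 63, 63, 62, 63, 63, 63, 64, 64, 65, 64, 60, 56, 54, 52, 51, 50, 49, 47, 45, 46, 56, 73, 91, 101, 105, 103, 96, 83, 66, 52, 47, 53, 68, 86, 98, 103, 103, 102, 100, 99]
 near end -80..-50 [159, 158, 157, 157, 157, 154, 152, 168, 187, 193, 196, 197, 195, 195, 195, 197]  far 50..80 [196, 194, 197, 189, 186, 180, 156, 84, 36, 41, 44, 44, 42, 42, 57, 80]
```

View pics/z10.png

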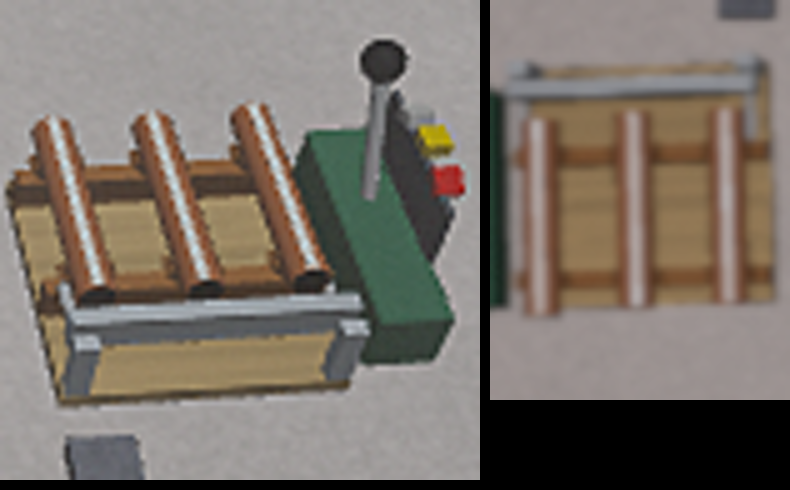

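All three tubes lie in the grooves with the lines up. A and C are within ~2°, B is about -9°. I'll check the jig's x against its own edges, to judge centring.

```bash
python3 - <<'E'
from h import *
def edges(n,k,ys,z,x0,x1):
    im=cv2.GaussianBlur(cv2.imread(f'pics/{n[0]}{k}.png'),(0,0),.6)
    x=np.arange(x0,x1,.0005);acc=0
    for y in ys:
        uv=proj(n,np.c_[x,0*x+y,0*x+z]).astype(np.float32);acc=acc+cv2.remap(im,uv[:,:1],uv[:,1:],cv2.INTER_CUBIC)[:,0].astype(float).mean(1)
    g=np.gradient(acc/len(ys));i=[j for j in range(2,len(g)-2) if abs(g[j])==max(abs(g[j-2:j+3])) and abs(g[j])>.8]
    return [(round(x[j],4),round(g[j],1)) for j in i]
A=np.arange(.19,.208,.003);B=np.arange(.252,.27,.003)
for n in('top','scene'):
    print(n,'base near z12 (.478)',edges(n,10,A,.012,.45,.50),edges(n,10,B,.012,.45,.50))
    print(n,'base far z12 (.643)',edges(n,10,A,.012,.625,.67))
    print(n,'stop top z62 (.617,.629)',edges(n,10,A,.062,.59,.65),edges(n,10,B,.062,.59,.65))
    for nm,y in(('C',.1685),('B',.2305),('A',.2925)):
        Y=[y-.004,y,y+.004];print(n,nm,'ends z62',edges(n,10,Y,.062,.45,.49),edges(n,10,Y,.062,.59,.64))
E
```

```text
top base near z12 (.478) [(np.float64(0.476), np.float64(-2.4)), (np.float64(0.479), np.float64(-2.6)), (np.float64(0.4825), np.float64(-1.6)), (np.float64(0.4865), np.float64(-1.8)), (np.float64(0.4895), np.float64(-2.2)), (np.float64(0.4925), np.float64(-1.4)), (np.float64(0.493), np.float64(-1.4))] [(np.float64(0.471), np.float64(-1.2)), (np.float64(0.4745), np.float64(-2.6)), (np.float64(0.477), np.float64(-2.4)), (np.float64(0.4775), np.float64(-2.4)), (np.float64(0.481), np.float64(-0.8)), (np.float64(0.4845), np.float64(-1.0)), (np.float64(0.4885), np.float64(-2.2)), (np.float64(0.491), np.float64(-2.2)), (np.float64(0.498), np.float64(1.1))]
top base far z12 (.643) [(np.float64(0.6265), np.float64(4.9)), (np.float64(0.636), np.float64(-2.4)), (np.float64(0.6445), np.float64(2.1)), (np.float64(0.6475), np.float64(1.6))]
top stop top z62 (.617,.629) [(np.float64(0.611), np.float64(-2.9)), (np.float64(0.6175), np.float64(4.9)), (np.float64(0.6195), np.float64(5.1)), (np.float64(0.628), np.float64(-2.6)), (np.float64(0.637), np.float64(2.2)), (np.float64(0.6405), np.float64(1.1))
[... 3136 characters left out ...]
), np.float64(-9.3)), (np.float64(0.6085), np.float64(-1.2)), (np.float64(0.609), np.float64(-1.2)), (np.float64(0.612), np.float64(1.9)), (np.float64(0.617), np.float64(12.3)), (np.float64(0.622), np.float64(-1.0)), (np.float64(0.628), np.float64(-8.0))]
scene A ends z62 [(np.float64(0.4725), np.float64(-0.9)), (np.float64(0.4865), np.float64(1.1)), (np.float64(0.4875), np.float64(1.1))] [(np.float64(0.5925), np.float64(0.9)), (np.float64(0.5945), np.float64(-1.3)), (np.float64(0.6), np.float64(-10.3)), (np.float64(0.613), np.float64(5.2)), (np.float64(0.617), np.float64(7.8)), (np.float64(0.629), np.float64(-8.8)), (np.float64(0.633), np.float64(1.6)), (np.float64(0.637), np.float64(2.1))]
```

Relative to the end-stop edges the tube ends are off by C +1, B +1.7, A -1.8 mm, all fine. Now I'll re-roll B by about +9° in the groove by regripping with a tilt, and shift it -1 mm.

>>> {"name": "apply_moves", "arguments": {
  "dp": [
    [0,-0.0454,0],
    [0,-0.0454,0],
    [0,-0.0454,0],
    [0,-0.0454,0],
    [0,-0.0454,0],
    [0,-0.0454,0],
    [0,-0.0454,0],
    [0,-0.0454,0],
    [0,0,0],
    [0,0,0]
  ],
  "twist": [
    [0,0,0],
    [0,0,0],
    [0,0,0],
    [0,0,0],
    [0,0,0],
    [0,0,0],
    [0,0,0],
    [0,0,0],
    [0,0,0],
    [0,0,0]
  ],
  "fingers": [0.6,0.6,0.6,0.6,0.6,0.6,0.6,0.6,0.6,0.6]
}}

```text
time: 51.9
position: [0.537, 0.2353, 0.1446]
tool_rot: [-3.141, -0.013, 0.001]
ft_force: [0.1, -1.8, -1.0]
grip_width: 0.399
grip_force: 0.0
```

>>> {"name": "apply_moves", "arguments": {
  "dp": [
    [0,0,0.04],
    [0,0,0.025],
    [0,0,0],
    [0,0,0]
  ],
  "twist": [
    [0,0,0],
    [0,0,0],
    [0,0,0],
    [0,0,0]
  ],
  "fingers": [0.6,0.6,0.6,0.6]
}}

```text
time: 52.3
position: [0.5388, 0.2311, 0.0801]
tool_rot: [3.141, 0.001, -0.001]
ft_force: [-0.1, -0.3, 0.8]
grip_width: 0.401
grip_force: 0.0
```

>>> {"name": "apply_moves", "arguments": {
  "dp": [
    [0,0,0.022],
    [0,0,0.012],
    [0,0,0],
    [0,0,0],
    [0,0,0],
    [0,0,0],
    [0,0,0],
    [-0.001,0,-0.012],
    [0,0,0],
    [0,0,0]
  ],
  "twist": [
    [0,0,0],
    [0,0,0],
    [0,0,0],
    [0,0,0],
    [0,0,0],
    [0,0,0],
    [0,0,0],
    [0,0,0],
    [-0.14,0,0],
    [-0.017,0,0]
  ],
  "fingers": [0.6,0.6,0.6,1,1,1,1,1,1,1]
}}

```text
time: 53.3
position: [0.5368, 0.2374, 0.0589]
tool_rot: [2.988, 0.011, 0.002]
ft_force: [-1.5, 3.0, -2.3]
grip_width: 0.267
grip_force: 30.0
```

>>> {"name": "apply_moves", "arguments": {
  "dp": [
    [0,0,0],
    [0,0,0.0065],
    [0,-0.0005,0.003],
    [0,-0.0003,0.0022],
    [0,0,0],
    [0,0,0]
  ],
  "twist": [
    [0,0,0],
    [0,0,0],
    [0,0,0],
    [0,0,0],
    [0,0,0],
    [0,0,0]
  ],
  "fingers": [1,1,1,1,1,1]
}}

```text
time: 53.9
position: [0.5378, 0.2297, 0.0469]
tool_rot: [2.984, 0.0, -0.0]
ft_force: [-2.1, -0.9, 5.2]
grip_width: 0.268
grip_force: 30.0
```

>>> {"name": "apply_moves", "arguments": {
  "dp": [
    [0,0,0],
    [0,0,0],
    [0,0,0],
    [0,0.003,-0.02],
    [0,0.006,-0.04],
    [0,0,0],
    [0,0,0],
    [0,0,-0.04],
    [0,0.045,0],
    [0,0.05,0]
  ],
  "twist": [
    [0,0,0],
    [0,0,0],
    [0,0,0],
    [0,0,0],
    [0,0,0],
    [0.14,0,0],
    [0.017,0,0],
    [0,0,0],
    [0,0,0],
    [0,0,0]
  ],
  "fingers": [0.6,0.6,0.6,0.6,0.6,0.6,0.6,0.6,0.6,0.6]
}}

```text
time: 54.9
position: [0.5376, 0.1375, 0.1471]
tool_rot: [3.141, 0.01, 0.001]
ft_force: [1.0, -1.4, -0.8]
grip_width: 0.402
grip_force: 0.0
```

>>> {"name": "apply_moves", "arguments": {
  "dp": [
    [0,0.05,0],
    [0,0.05,0],
    [0,0.05,0],
    [0,0.05,0],
    [0,0.04,0],
    [0,0,0]
  ],
  "twist": [
    [0,0,0],
    [0,0,0],
    [0,0,0],
    [0,0,0],
    [0,0,0],
    [0,0,0]
  ],
  "fingers": [0.6,0.6,0.6,0.6,0.6,0.6]
}}

```text
time: 55.5
position: [0.5364, -0.1119, 0.1453]
tool_rot: [3.137, -0.015, -0.006]
ft_force: [-0.3, 0.2, -0.7]
grip_width: 0.4
grip_force: 0.0
```

```bash
python3 - <<'E'
from h import *
s=get_image('scene');t=get_image('top');cv2.imwrite('pics/s11.png',s[:,:,::-1]);cv2.imwrite('pics/t11.png',t[:,:,::-1])
st=ctrl.get_state();print(st['position'],st['tool_rot'],st['joint_positions'][-1])
jigtube(11,.538,.2295)
for n in('top','scene'):
  for y in(.1675,.2915):
    t_,p,ph=prof(cv2.imread(f'pics/{n[0]}11.png')[:,:,::-1].copy(),n,.538,y,.052,0,0,.03);w=np.clip(p[:,2]/p[:,0]-.7,0,None);w[abs(t_)>11]=0;print(n,y,(w*t_).sum()/w.sum())
E
```

```text
[ 0.5373797  -0.10457875  0.14558247] [ 3.14148587e+00 -1.66041085e-03 -4.82747938e-03] -1.4899223012464549
top phic -12.3 line 3.6935738167626924
 R [141, 140, 140, 139, 138, 135, 131, 127, 122, 117, 111, 108, 108, 107, 108, 113, 119, 124, 133, 141, 150, 157, 162, 168, 169, 165, 161, 156, 147, 139, 131, 128, 127, 125, 127, 130, 133, 135, 137, 139, 140]
 B/R [58, 58, 58, 58, 58, 57, 57, 57, 56, 55, 53, 52, 50, 48, 48, 52, 57, 61, 69, 76, 82, 85, 88, 91, 91, 89, 87, 84, 78, 71, 64, 60, 57, 53, 53, 55, 56, 57, 57, 57, 58]
 near end -80..-50 [148, 148, 148, 148, 147, 143, 137, 128, 132, 137, 142, 146, 148, 149, 149, 149]  far 50..80 [157, 157, 157, 158, 156, 154, 146, 136, 121, 113, 108, 101, 92, 81, 91, 107]
scene phic -21.8 line 4.7467515042155854
 R [131, 132, 132, 133, 133, 133, 132, 126, 113, 99, 91, 92, 101, 110, 118, 124, 128, 130, 132, 134, 138, 147, 159, 173, 183, 187, 184, 173, 160, 145, 135, 128, 120, 115, 117, 123, 127, 129, 129, 129, 129]
 B/R [64, 63, 63, 63, 63, 63, 64, 64, 65, 64, 63, 60, 57, 54, 52, 51, 50, 48, 46, 45, 50, 64, 83, 97, 104, 105, 100, 89, 75, 59, 49, 47, 50, 56, 61, 63, 63, 63, 63, 63, 63]
 near end -80..-50 [155, 156, 156, 157, 157, 158, 158, 163, 171, 180, 193, 195, 191, 196, 194, 193]  far 50..80 [187, 188, 195, 196, 199, 194, 175, 125, 79, 45, 41, 42, 43, 45, 46, 80]
top 0.1675 2.564127070706243
top 0.2915 4.287731940509127
scene 0.1675 3.546032596629191
scene 0.2915 5.246700039666895
```

All three tubes are now within ~2° of line-up. Lever next: closed fingers behind the knob on the robot side, push to yellow.

>>> {"name": "apply_moves", "arguments": {
  "dp": [
    [0,0,-0.04],
    [-0.0091,-0.0454,0],
    [-0.0091,-0.0454,0],
    [-0.0091,-0.0454,0],
    [-0.0091,-0.0454,0],
    [-0.0091,-0.0454,0],
    [-0.0091,-0.0454,0],
    [-0.0091,-0.0454,0],
    [-0.0091,-0.0454,0],
    [-0.0091,-0.0454,0]
  ],
  "twist": [
    [0,0,0],
    [0,0,0],
    [0,0,0],
    [0,0,0],
    [0,0,0],
    [0,0,0],
    [0,0,0],
    [0,0,0],
    [0,0,0],
    [0,0,0]
  ],
  "fingers": [1,1,1,1,1,1,1,1,1,1]
}}

```text
time: 56.6
position: [0.4533, 0.308, 0.1866]
tool_rot: [3.141, 0.007, -0.0]
ft_force: [-0.0, -0.7, -0.5]
grip_width: 0.01
grip_force: 0.0
```

>>> {"name": "apply_moves", "arguments": {
  "dp": [
    [0,-0.0454,0],
    [0,0,0],
    [0,0,0],
    [0,0,0]
  ],
  "twist": [
    [0,0,0],
    [0,0,0],
    [0,0,0],
    [0,0,0]
  ],
  "fingers": [1,1,1,1]
}}

```text
time: 57.0
position: [0.4551, 0.3495, 0.1862]
tool_rot: [3.14, 0.003, -0.001]
ft_force: [0.4, -0.6, -0.0]
grip_width: 0.007
grip_force: 0.0
```

>>> {"name": "apply_moves", "arguments": {
  "dp": [
    [0,0,0.037],
    [0,0,0.037],
    [0,0,0],
    [0.01,0,0],
    [0.01,0,0],
    [0.01,0,0],
    [0.008,0,0],
    [0.007,0,0],
    [0.006,0,0],
    [0.006,0,0]
  ],
  "twist": [
    [0,0,0],
    [0,0,0],
    [0,0,0],
    [0,0,0],
    [0,0,0],
    [0,0,0],
    [0,0,0],
    [0,0,0],
    [0,0,0],
    [0,0,0]
  ],
  "fingers": [1,1,1,1,1,1,1,1,1,1]
}}

```text
time: 58.0
position: [0.5146, 0.35, 0.1137]
tool_rot: [-3.141, -0.0, -0.003]
ft_force: [-1.8, -0.9, 1.1]
grip_width: 0.006
grip_force: 0.6
```

>>> {"name": "apply_moves", "arguments": {
  "dp": [
    [0,0,0],
    [0,0,0],
    [0,0,0]
  ],
  "twist": [
    [0,0,0],
    [0,0,0],
    [0,0,0]
  ],
  "fingers": [1,1,1]
}}

```text
time: 58.3
position: [0.5124, 0.3502, 0.1127]
tool_rot: [3.141, 0.003, -0.0]
ft_force: [-0.4, 0.3, 0.6]
grip_width: 0.004
grip_force: 0.0
```

Now back off, lift, clear the jig and look.

>>> {"name": "apply_moves", "arguments": {
  "dp": [
    [-0.03,0,0],
    [-0.02,0,0],
    [0,0,-0.04],
    [0,0,-0.04],
    [0.005,0.045,0],
    [0.005,0.045,0],
    [0.005,0.045,0],
    [0.005,0.045,0],
    [0.005,0.045,0],
    [0.005,0.045,0]
  ],
  "twist": [
    [0,0,0],
    [0,0,0],
    [0,0,0],
    [0,0,0],
    [0,0,0],
    [0,0,0],
    [0,0,0],
    [0,0,0],
    [0,0,0],
    [0,0,0]
  ],
  "fingers": [1,1,1,1,1,1,1,1,1,1]
}}

```text
time: 59.3
position: [0.4928, 0.0785, 0.1931]
tool_rot: [3.141, 0.003, 0.001]
ft_force: [0.8, 0.2, -0.0]
grip_width: -0.002
grip_force: 0.0
```

>>> {"name": "apply_moves", "arguments": {
  "dp": [
    [0.005,0.045,0],
    [0.005,0.045,0],
    [0.005,0.045,0],
    [0.005,0.045,0],
    [0,0,0],
    [0,0,0]
  ],
  "twist": [
    [0,0,0],
    [0,0,0],
    [0,0,0],
    [0,0,0],
    [0,0,0],
    [0,0,0]
  ],
  "fingers": [1,1,1,1,1,1]
}}

```text
time: 59.9
position: [0.5131, -0.1005, 0.1926]
tool_rot: [-3.141, 0.001, 0.001]
ft_force: [-0.2, 1.3, 1.6]
grip_width: 0.0
grip_force: 0.0
```

```bash
python3 - <<'E'
from h import *
s=get_image('scene');t=get_image('top');cv2.imwrite('pics/s12.png',s[:,:,::-1]);cv2.imwrite('pics/t12.png',t[:,:,::-1])
o=np.zeros((600,800,3),np.uint8)
o[:480,:480]=crop(s,325,165,421,261,5);o[:400,490:790]=crop(t,115,145,195,225,5)[:,:300]
o[480:600,490:790]=cv2.resize(s,(300,225))[105:225,:,::-1]
cv2.imwrite('pics/z12.png',o)
for n in('top','scene'):
  for y in(.1675,.2295,.2915):
    t_,p,ph=prof(cv2.imread(f'pics/{n[0]}12.png')[:,:,::-1].copy(),n,.538,y,.052,0,0,.03);w=np.clip(p[:,2]/p[:,0]-.7,0,None);w[abs(t_)>11]=0;print(n,y,(w*t_).sum()/w.sum())
E
```

```text
top 0.1675 2.540983155658297
top 0.2295 3.694165341016136
top 0.2915 4.2885828175603296
scene 0.1675 3.543703664652947
scene 0.2295 4.745112283162292
scene 0.2915 5.25443848488417
```

View pics/z12.png

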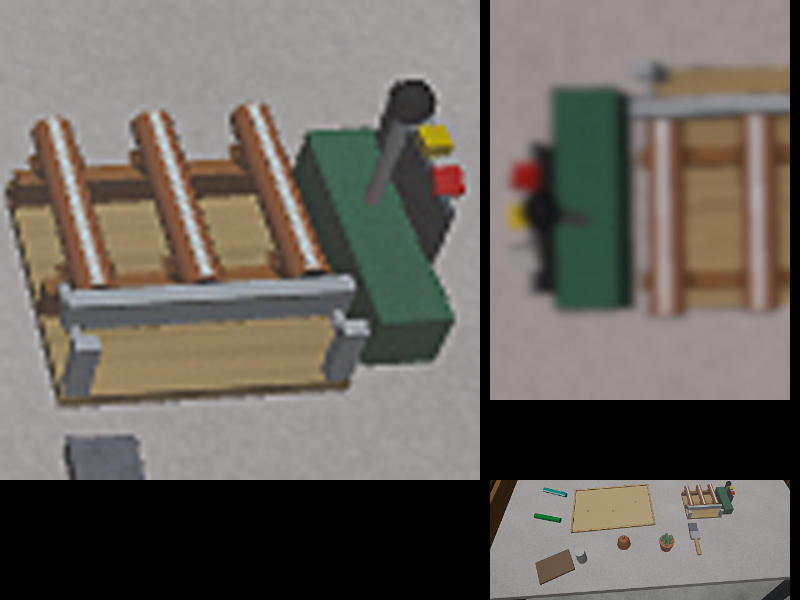

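The knob stands at the yellow mark, and the end stop sits just clear of the tube ends. The lines are up, and the succulent, bell and brush are undisturbed. I'll do a quick numeric check, then hand in.

```bash
python3 - <<'E'
from h import *
k=ray('top',(124.9,186.6),.13)[0];print(k)
if abs(k[0]-.538)<.01: print(ctrl.close_job())
E
```

```text
[0.53824964 0.35065675 0.13      ]
the job is handed in; nothing more can be done
None
```

The job is handed in: all three tubes lie fully down in the grooves, line up to within about 2° and centred to within about 2 mm by the camera. The lever was opened to white first and is now in the yellow notch, and the succulent, bell and brush look undisturbed.

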